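# Draw apart a stuck set of screening pots and sort them into their size rows

## Task

Three round metal screening pots stand on the worktop stuck inside one another, held by the contact springs in their mouths. Slide the flanged foot of the whole set under the keeper rails of the holding shoe until you feel it press firmly against the end stop, and with the foot held there draw out first the slim pot and then the middle one, by feel and without forcing anything. Stand each of the three upright in the tray that already holds pots of its own size, let go, and leave the pots already in the trays and the other things on the bench where they are.

Things in the scene. Friction and masses are not known exactly. Their poses are not given: they have to be found in the camera images.
- slim_mid (a point): Centre (half-way up, on the axis) of the slim pot: plain round metal pot, mouth up, closed bottom, 36 mm outside diameter, 120 mm tall, about 80 g. z axis up along its axis. At the start it rests on the middle pot's floor with 33 mm standing out above that pot's rim: grip it there. Three springs in the middle pot's mouth hold it: it comes out straight up at about 7 to 11 N, so lifting it lifts the whole set.
- middle_mid (a point): Centre of the middle pot: the same shape, 46 mm outside and 40 mm inside diameter, 90 mm tall, floor 3 mm, about 90 g. z up. At the start it rests on the wide pot's floor with 33 mm standing out above that pot's rim. Three springs in the wide pot's mouth hold it: it comes out straight up at about 12 to 21 N, more than the slim pot needs, so a pull on the slim pot frees the slim pot first.
- wide_mid (a point): Centre of the wide pot, the outermost and lowest of the set: 56 mm outside and 50 mm inside diameter, 60 mm tall with its foot, about 140 g. Its foot is a round flange of 76 mm diameter and 3 mm thickness at the very bottom (30 mm below this point); floor 3 mm thick. z axis up. At the start it stands on 3.5 mm thick brown boards on the worktop.
- shoe_seat (a point): Holding shoe, a steel fixture screwed to the worktop: on top of its 8 mm base plate, midway between its rails. Here the middle of the foot's underside lies when the foot is home and the end stop is at its nearest setting; otherwise home is up to 10 mm further along x. x axis = the level direction in which the foot is slid in, away from the robot; z up.
- shoe_mouth (a point): Same height and axes, 60 mm in front of shoe_seat: the entry between the flared guides, which run from x = -57 mm (106 mm apart) to -30 mm of the seat. The base plate reaches 25 mm further forward and 60 mm to either side. The foot goes in level, 1 to 2 mm above the plate or sliding on it.
- slim_row (a point): Free place in the slim row: on the floor of the grey tray that already holds two slim pots (36 mm outside diameter, 120 mm tall), on the tray's centre line, 48 mm from the tray's middle towards the robot. x axis along the tray, away from the robot, z up. Tray fixed, 200 x 92 mm outside, walls 3 mm thick, 20 mm high, floor top 12 mm above the worktop. The nearest pot there stands 70 mm further along x, axis to axis.
- middle_row (a point): Free place in the middle row: on the floor of the grey tray that already holds two middle pots (46 mm outside and 40 mm inside diameter, 90 mm tall), on the tray's centre line, 48 mm from the tray's middle towards the robot. x axis along the tray, away from the robot, z up. Tray fixed, 200 x 92 mm outside, walls 3 mm thick, 20 mm high, floor top 12 mm above the worktop. The nearest pot there stands 66 mm further along x, axis to axis.
- wide_row (a point): Free place in the wide row: on the floor of the grey tray that already holds one wide pot (56 mm outside and 50 mm inside diameter, 60 mm tall), on the tray's centre line, 48 mm from the tray's middle towards the robot. x axis along the tray, away from the robot, z up. Tray fixed, 200 x 92 mm outside, walls 3 mm thick, 20 mm high, floor top 12 mm above the worktop. The nearest pot there stands 103 mm further along x, axis to axis.
- slim_pot: The slim pot itself; origin at the centre of its underside.
- middle_pot: The middle pot itself; origin at the centre of its underside.
- wide_pot: The wide pot itself; origin at the centre of the foot's underside.
- shoe: The holding shoe; origin on the worktop, 8 mm below shoe_seat, same axes. A keeper rail on either side from x = -30 to +52 mm: side walls 80 mm apart, lips overhanging to a clear gap of 61 mm; the lips' underside is 6 mm above the base plate, their top 10 mm. The foot under them cannot be lifted. Never load the shoe with more than 60 N.
- end_stop: Bar across the far end of the shoe, 58 mm wide, 10 mm high, clamped in slots anywhere from 38.5 to 48.5 mm beyond shoe_seat. Origin: foot of its inner face, which meets the flange (radius 38 mm) when the foot is home. Same axes as the shoe. It stays where it is clamped.
- slim_stock1: A slim pot already in its tray; leave it. Origin at the centre of its underside.
- slim_stock2: A slim pot already in its tray; leave it. Origin at the centre of its underside.
- middle_stock1: A middle pot already in its tray; leave it. Origin at the centre of its underside.
- middle_stock2: A middle pot already in its tray; leave it. Origin at the centre of its underside.
- wide_stock1: A wide pot already in its tray; leave it. Origin at the centre of its underside.
- multimeter: Bystander: pocket multimeter lying flat; leave it.
- long_pliers: Bystander: long-nosed pliers lying flat; leave it.
- screw_jar: Bystander: small glass jar of screws, 56 mm wide, 67 mm tall; leave it.
Mind the look-alikes: they are no part of the job. What is shaped like the slim_pot but red or yellow is not meant.

How it is judged (in metres and radians):
On the way, in this order (a step that is already met when the one before it is completed fails the run):
1. the foot of the whole set is home in the shoe, under the keeper rails and pressed against the end stop with over 2 N, the pots still in one another (x of wide_mid in the frame of shoe_seat between -0.008 and 0.02 m and y of wide_mid in the frame of shoe_seat between -0.008 and 0.008 m and z of wide_mid in the frame of shoe_seat between 0.02 and 0.045 m and contact force between wide_pot and end_stop above 2 N and z of slim_mid in the frame of middle_mid below 0.035 m and z of middle_mid in the frame of wide_mid below 0.035 m), for 0.1 s.
2. the slim pot is clear of the middle pot, while the middle pot is still in the wide pot and its foot in the shoe (x of wide_mid in the frame of shoe_seat between -0.015 and 0.02 m and y of wide_mid in the frame of shoe_seat between -0.008 and 0.008 m and z of wide_mid in the frame of shoe_seat between 0.02 and 0.045 m and z of slim_mid in the frame of middle_mid above 0.106 m and z of middle_mid in the frame of wide_mid below 0.035 m), for 0.1 s.
3. the middle pot is clear of the wide pot, whose foot is still in the shoe (x of wide_mid in the frame of shoe_seat between -0.015 and 0.02 m and y of wide_mid in the frame of shoe_seat between -0.008 and 0.008 m and z of wide_mid in the frame of shoe_seat between 0.02 and 0.045 m and z of middle_mid in the frame of wide_mid above 0.076 m), for 0.1 s.
At the end, for the whole second after the job is handed in: Each of the three pots stands upright (within 0.1 rad) on the floor of the tray of its own size, inside the tray's walls, its height within 6 mm of standing, released by the fingers and at rest (under 0.02 m/s) (x of slim_mid in the frame of slim_row between -0.05 and 0.12 m and y of slim_mid in the frame of slim_row between -0.042 and 0.042 m and z of slim_mid in the frame of slim_row between 0.054 and 0.066 m and angle between each of slim_mid, middle_mid, wide_mid's own z axis and vertical below 0.1 rad and contact force between each of slim_pot, middle_pot, wide_pot and the fingers below 0.1 N and linear speed of each of slim_pot, middle_pot, wide_pot below 0.02 m/s and x of middle_mid in the frame of middle_row between -0.05 and 0.12 m and y of middle_mid in the frame of middle_row between -0.042 and 0.042 m and z of middle_mid in the frame of middle_row between 0.039 and 0.051 m and x of wide_mid in the frame of wide_row between -0.05 and 0.12 m and y of wide_mid in the frame of wide_row between -0.042 and 0.042 m and z of wide_mid in the frame of wide_row between 0.024 and 0.036 m); the robot touches nothing.
It fails at once if the shoe is forced: more than 60 N on it (contact force between shoe and anything else above 60 N).
It fails at once if a pot already in a tray is pushed more than 25 mm or knocked over (distance of any of slim_stock1, slim_stock2, middle_stock1, middle_stock2, wide_stock1 from where it was at the start of the episode above 0.025 m or angle between any of slim_stock1, slim_stock2, middle_stock1, middle_stock2, wide_stock1's own z axis and vertical above 0.5 rad).
It fails at once if a bystander is moved more than 30 mm (distance of any of multimeter, long_pliers, screw_jar from where it was at the start of the episode above 0.03 m).
It also fails if it takes over 72 s, if anything falls off the work surface, if the arm or the gripper's body presses on something with over 40 N, if the wrist force passes 120 N, or if a joint passes its speed limit or range.

## Robot

A 6-joint arm with a two-finger parallel gripper is mounted at the origin on a cart in front of the work surface, level with it; the furniture and walls round the work are solid. World frame = base frame: x ahead of the robot, y to its left, z up, the work surface at z = 0. Lengths are in m, angles in degrees, forces in N, time in s.
With the tool pointing down it reaches from about 0.375 to 0.975 m from the base axis. Payload 3.8 kg.
Tool frame: the origin (TCP) lies midway between the tips of the shut fingers; the grasp point (between the pads) lies 19 mm behind it; z points along the fingers, y is the direction in which the jaws open and shut (so a half turn about z gives the same grasp; the last joint's range is limited). The gripper opens to 85 mm and grips with 20 to 120 N. Pads are 22 mm wide; open, the fingers measure 114 mm over their backs; the gripper's body (76 mm by 85 mm) begins 54 mm behind the grasp point. The pads swing forward as they close: fully open they stand 13 mm farther back than shut.
Start: joints at [-66.056, 15.12, 91.902, -0, 72.978, -2.114], TCP at [0.297, -0.606, 0.231] pointing down, gripper open.
Joint ranges: [-150.88, 150.88], [-54.13, 125.18], [17.81, 147.31], [-75.09, 255.09], [0, 152.58], [-146.25, 146.25]. Speed limits (degrees/s): [147.25, 147.25, 180, 180, 180, 180].

## Interface

Orientations are given as [roll, pitch, yaw] about the fixed x, y, z axes, in that order (R = Rz(yaw) Ry(pitch) Rx(roll)).
In Python, from station import bot, snapshot, camera_model, finish_job, search_frame gives the robot as it stands.
- The arm moves only by the tool arm_command, never from a script. Its argument "series" is a list of rows, each an object with "xyz": the shift along the tool's x, y, z in units of 0.15 m (1.0 is 0.15 m), a list of three; "angular": the turn, a rotation vector about the tool's x, y, z in units of 0.08 rad (1.0 is 0.08 rad), a list of three; "jaw": the opening, from 0 (shut) to 1 (fully open). In form: [{"xyz": [tx, ty, tz], "angular": [rx, ry, rz], "jaw": jaw}, ...]. A call has 1 to 20 rows; each row shifts and turns the commanded pose from where the row before left it, along the tool's axes as they then stand; what a row does not reach is not made up. A row lasts 1/12 s, in which the tool goes at most 41.7 mm and 7.16 degrees, less where a joint would pass 70% of its speed; a pose out of reach is approached as far as the arm can. A call with a number of a shift or a turn outside -1 to 1 is refused whole. A call with a gripper value outside its range is refused whole. The fingers move at their own pace and stop on an object; "squeeze" is the grip in N (left out, the last holds). Time passes only in rows, so rows that do not move let the fingers close. It gives the time, the measured TCP pose, the force and the opening at its end, in the units of the state.
- bot.get_obs(): the state, without advancing time (a new reading comes with each control period).
- snapshot(name): name is "scene" or "top"; returns (picture, depth): 480x640x3 uint8, red, green, blue; 480x640 float32, m along the optical axis (not along the pixel's ray), 0 where there is no reading.
- camera_model(name): a dict with "mtx" (3x3 intrinsics, pixels), "k1" (the pictures are not rectified: a ray, as slopes to the right and down, at radius r is drawn at 1 + k1 r^2 times it, then the intrinsics apply), "rvec" (rotation vector, rad) and "tvec" (3), from world to camera coordinates, as OpenCV has them. Camera axes: x right, y down, z forward; pixel columns grow to the right and rows downward; lengths in m; the calibration is good to about 2 mm. A picture is of the moment at which its call begins. camera_model takes no time and is no camera call.
- finish_job(): hands the job in, once; it reports no verdict.
Trained networks look in the newest picture that a camera, given by its name, has taken for a name from the list of things; names that differ only in an ending like _2 or _b are one class to them, and where a whole thing is asked for, a point or a joint stands for the part that bears it (a point fixed in the world has none). Each returns a list of dicts, best first, with "p" (0 to 1); they miss things now and then, are a little off and sometimes report something else, mostly with a low value. They report only what shows in the picture. A call takes as long as a camera call. They do not tell look-alikes from the thing itself.
- search_frame(camera, thing): "position" ([column, row] in pixels, amid what is visible of it).
The state is a dict: "t": time; "joint_positions": joint angles; "dq": joint speeds; "effort": joint torques, N m; "tcp_pos": TCP position; "tcp_rot": TCP orientation; "ft_force": force on the tool from outside, world axes, zero at the start; "torque": the same for the moment, N m; "width": finger opening in m.
Only numpy, scipy, OpenCV 4.12 (cv2) and the standard library are available. Lean on these libraries where they do the work, as an engineer would, in place of code of your own. Each camera call takes 0.05 s, during which the arm holds its last target. There are 200 camera calls.

## Working session

There is one attempt and no reset: what is moved stays moved. The work goes in short steps, Python scripts to look and compute and a tool call to move; the robot and the scene stay as the last step left them, time stands still between calls to the robot, and variables do not carry over. Pictures are saved under pics/ and viewed, about 8 in all and at most 12, crops included, and the job is handed in when it is done.

Besides the shell and the picture viewer there is one more tool, called after "Call:" as name(argument=value, ...) on one line, values as JSON. arm_command: Moves the arm, as the interface text tells. Its arguments: {"type":"object","properties":{"series":{"type":"array","items":{"type":"object","properties":{"xyz":{"type":"array","items":{"type":"number"}},"angular":{"type":"array","items":{"type":"number"}},"jaw":{"type":"number"}}}},"squeeze":{"type":"number"}},"required":["series"]}

```bash
ls; mkdir -p pics
cat > h.py <<'E'
import numpy as np, cv2
from station import bot, snapshot, camera_model, finish_job, search_frame
def cam(n):
    m=camera_model(n); R=cv2.Rodrigues(np.array(m["rvec"],float))[0]
    return np.array(m["mtx"],float),m["k1"],R,np.array(m["tvec"],float).ravel()
def und(n,uv):
    K,k1,R,t=cam(n)
    uv=np.asarray(uv,float).reshape(-1,1,2)
    return cv2.undistortPoints(uv,K,np.array([k1,0,0,0.]))[:,0]
def p3(n,uv,d):   # depth -> world
    K,k1,R,t=cam(n); s=und(n,uv); d=np.asarray(d,float).reshape(-1,1)
    return (np.hstack([s*d,d])-t)@R
def pz(n,uv,z):   # plane z -> world
    K,k1,R,t=cam(n); s=und(n,uv); r=np.hstack([s,np.ones((len(s),1))])@R; c=-R.T@t
    return c+r*((z-c[2])/r[:,2])[:,None]
def cloud(n,depth):
    v,u=np.mgrid[0:480,0:640]; return p3(n,np.stack([u,v],-1).reshape(-1,2),depth.ravel()).reshape(480,640,3)
E
python3 - <<'E'
from h import *
for n in("scene","top"):
    p,d=snapshot(n); np.savez(f"{n}0.npz",p=p,d=d); cv2.imwrite(f"pics/{n}0.png",p[:,:,::-1])
    K,k1,R,t=cam(n); print(n,-R.T@t,R[2],k1,K[0,0])
    for s in ["slim_pot","middle_pot","wide_pot","shoe","end_stop","multimeter","long_pliers","screw_jar","shoe_seat","slim_row","middle_row","wide_row"]:
        print(s,[(np.round(x["position"]).tolist(),round(x["p"],2)) for x in search_frame(n,s)[:6]])
print(bot.get_obs())
E
```

```text
pics
scene [-0.2111796   0.46555299  0.79922029] [ 0.6450365  -0.34203061 -0.68333226] -0.021847384589497806 494.781894755359
slim_pot [([272.0, 274.0], 0.97), ([216.0, 385.0], 0.87), ([258.0, 354.0], 0.84)]
middle_pot [([273.0, 290.0], 0.66)]
wide_pot [([275.0, 312.0], 0.58), ([272.0, 276.0], 0.49), ([421.0, 173.0], 0.42), ([312.0, 188.0], 0.25)]
shoe [([309.0, 246.0], 0.75)]
end_stop [([399.0, 183.0], 0.61), ([294.0, 232.0], 0.56)]
multimeter [([275.0, 289.0], 0.61), ([265.0, 204.0], 0.57), ([359.0, 198.0], 0.23)]
long_pliers [([222.0, 271.0], 0.67), ([306.0, 247.0], 0.62)]
screw_jar [([314.0, 187.0], 0.63), ([276.0, 309.0], 0.63), ([271.0, 274.0], 0.24), ([438.0, 196.0], 0.2)]
shoe_seat [([308.0, 246.0], 0.95), ([390.0, 174.0], 0.35)]
slim_row [([410.0, 216.0], 0.55), ([264.0, 203.0], 0.49)]
middle_row [([295.0, 233.0], 0.72), ([373.0, 224.0], 0.69), ([423.0, 173.0], 0.34)]
wide_row [([437.0, 196.0], 0.88)]
top [0.36226382 0.08176228 1.33163943] [ 0.06284951  0.01034839 -0.99796936] -0.1262099842206572 558.9846864904719
slim_pot [([200.0, 317.0], 0.93), ([166.0, 325.0], 0.75), ([3
[... 501 characters left out ...]
[450.0, 228.0], 0.84), ([368.0, 175.0], 0.52)]
{'t': 1.3, 'joint_positions': array([-6.60559252e+01,  1.51200186e+01,  9.19031113e+01,  7.77365322e-05,
        7.29763628e+01, -2.11166983e+00]), 'dq': array([ 0.00039038,  0.07940745,  0.06763355,  0.00538048,  0.02899201,
       -0.05336998]), 'effort': array([-1.66472018e-03, -5.15072858e+01, -3.67717695e+01, -1.30061067e-04,
        9.60010366e-04,  7.98739677e-06]), 'tcp_pos': array([ 0.29651492, -0.6063821 ,  0.23127727]), 'tcp_rot': array([ 1.79999490e+02, -5.55870790e-05,  2.60557218e+01]), 'ft_force': array([-0.94710171, -0.73564948,  0.13055661]), 'torque': array([-0.05181037,  0.03523936,  0.07854322]), 'width': 0.08547317926861654}
```

View pics/top0.png

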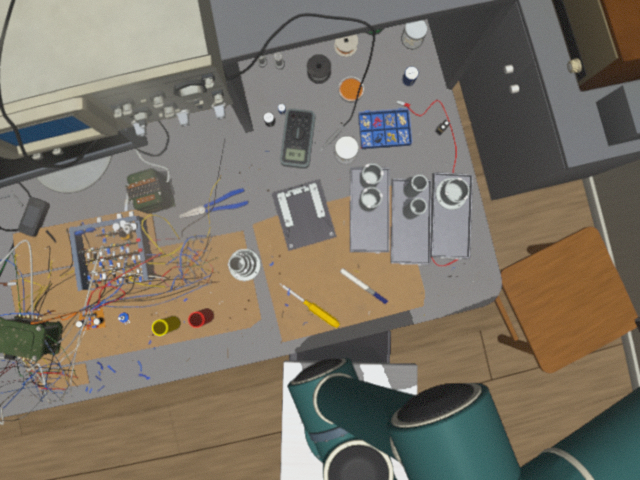

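View pics/scene0.png

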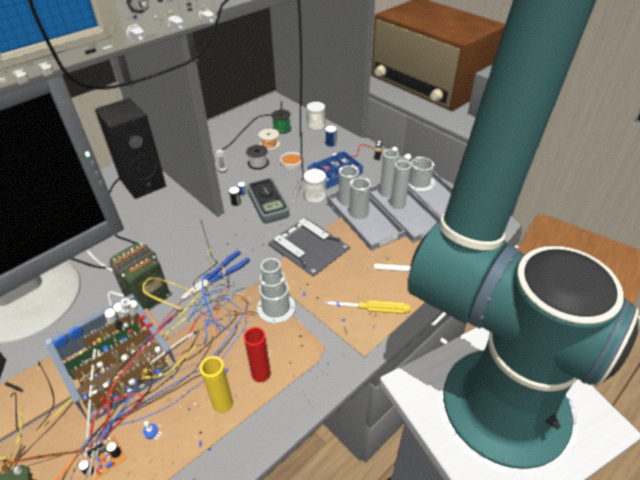

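Top view: the metal set is at (243,264), shoe plate around (304,214), and the trays at (369,209) middle, (410,220) slim and (451,216) wide. Could be mistaken for the slim pot: yellow pot (165,326), red pot (200,317), stock slim pots (418,183)/(416,207). The right one is the metal nest at (243,264). Next comes a close crop and measurements.

Run:
```python
from h import *
z=np.load("top0.npz"); p,d=z["p"],z["d"]
c=cv2.resize(p[165:290,220:480][:,:,::-1],None,fx=3,fy=3,interpolation=cv2.INTER_CUBIC); cv2.imwrite("pics/c1.png",c)
C=cloud("top",d)
def show(name,u0,u1,v0,v1,zb):
    P=C[v0:v1,u0:u1].reshape(-1,3); 
    for a,b in zb:
        q=P[(P[:,2]>a)&(P[:,2]<b)]
        if len(q)<4: print(name,a,b,len(q));continue
        (cx,cy),(w,h),ang=cv2.minAreaRect((q[:,:2]*1000).astype(np.float32))
        (ex,ey),r=cv2.minEnclosingCircle((q[:,:2]*1000).astype(np.float32))
        print(name,a,b,len(q),"rect",np.round([cx,cy,w,h,ang],1),"circ",np.round([ex,ey,r],1),"z",np.round(np.percentile(q[:,2]*1000,[10,50,90]),1))
show("set",222,266,242,290,[(.003,.012),(.055,.07),(.09,.10),(.12,.135)])
show("shoe",270,340,175,252,[(.005,.0125),(.0145,.03)])
show("trM",346,390,160,256,[(.008,.016),(.017,.027),(.085,.115)])
show("trS",388,431,160,266,[(.008,.016),(.017,.027),(.11,.14)])
show("trW",429,474,165,262,[(.008,.016),(.017,.027),(.055,.08)])
for n,b in(("jar",(330,362,132,165)),("meter",(278,316,105,170)),("pliers",(178,250,180,220))): show(n,*b,[(.008,.1)])
```

```text
set 0.003 0.012 905 rect [375.6 261.8 112.  103.6   1.8] circ [375.4 261.7  75.8] z [3.5 5.8 8.9]
set 0.055 0.07 122 rect [378.2 256.7  49.8  55.5  88.5] circ [378.9 259.6  28.8] z [57.9 63.9 67.4]
set 0.09 0.1 91 rect [379.7 259.2  43.9  46.3  73. ] circ [379.1 260.1  24. ] z [92.  95.9 99.3]
set 0.12 0.135 90 rect [379.  260.5  34.7  35.8  44.9] circ [378.8 260.4  18.6] z [123.2 128.9 132.2]
shoe 0.005 0.0125 2429 rect [505.1 120.5 182.6 165.2   1.5] circ [502.9 119.8 121. ] z [ 5.7  8.2 11. ]
shoe 0.0145 0.03 643 rect [500.7 120.2 137.  113.8  17.7] circ [498.7 121.7  79.6] z [15.2 18.5 22. ]
trM 0.008 0.016 1977 rect [519.5 -29.4 221.9 103.1   1.2] circ [517.4 -26.8 119. ] z [ 9.4 12.2 14.9]
trM 0.017 0.027 363 rect [524.6 -26.6 218.1 100.1   0.9] circ [524.6 -28.5 113.9] z [17.5 20.1 26. ]
trM 0.085 0.115 279 rect [559.6 -30.   45.1  98.9  89.8] circ [559.6 -28.9  49.5] z [ 89.3 100.8 104.5]
trS 0.008 0.016 2024 rect [ 5.117e+02 -1.296e+02  2.450e+02  9.940e+01  5.000e-01] circ [ 509.7 -118.3  126.6] z [ 9.3 12.1 14.9]
trS 0.017 0.027 325 rect [ 501.1 -126.6  221.8  101.1    0.7] circ [ 503.6 -124.6  118.5] z [17.4 21.7 26.3]
trS 0.11 0.14 267 rect [ 538.8 -128.9   36.5   86.5   88.2] circ [ 538.8 -130.1   43.5] z [114.4 129.2 134.2]
trW 0.008 0.016 1997 rect [ 509.8 -223.2   99.3  214.1   88.9] circ [ 506.7 -224.5  110.3] z [ 9.5 12.4 15.1]
trW 0.017 0.027 586 rect [ 508.  -223.6  103.5  201.6   88.9] circ [ 508.8 -225.8  111.3] z [17.5 20.8 26.1]
trW 0.055 0.08 196 rect [ 561.5 -228.2   55.1   55.8   27.7] circ [ 561.3 -228.5   29. ] z [58.6 70.2 74.9]
jar 0.008 0.1 603 rect [663.9  26.1  79.9  74.    3.5] circ [663.7  26.8  49.8] z [13.4 65.3 70. ]
meter 0.008 0.1 1776 rect [686.8 145.9 150.9  86.6   1.6] circ [686.8 154.1  81.8] z [24.3 28.5 33.4]
pliers 0.008 0.1 483 rect [524.  338.5  80.5 176.2  28.9] circ [532.2 343.   88.2] z [ 9.  11.4 40.3]
```

View pics/c1.png

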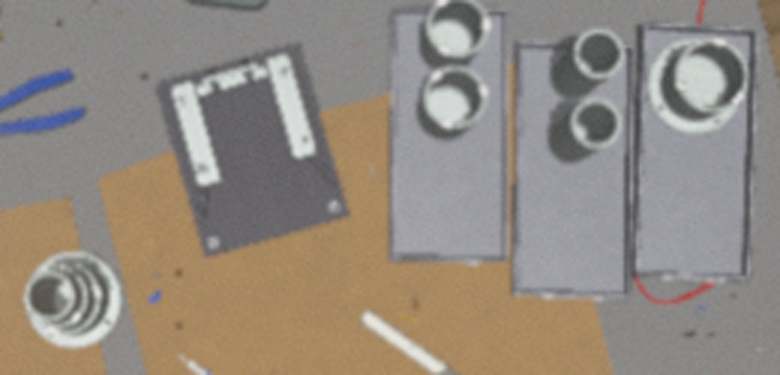

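Run:
```python
from h import *
z=np.load("top0.npz"); p,d=z["p"],z["d"]
f=lambda L:[((x+.5)/3-.5+220,(y+.5)/3-.5+165) for x,y in L]
c=pz("top",f([(160,88),(298,45),(348,213),(207,254)]),.008)*1000; print("plate corners",np.round(c[:,:2],1))
for i in range(4):
    e=c[(i+1)%4]-c[i]; print(i,round(np.hypot(e[0],e[1]),1),round(np.degrees(np.arctan2(e[1],e[0])),1))
print("front mid",(c[2]+c[3])/2)
m=(p.min(2)>165)
R=[]
for nm,(a,b,cc,dd) in {"L":(276,294,190,230),"R":(306,326,180,220)}.items():
    k=m[cc:dd,a:b].astype(np.uint8); n,lab,st,_=cv2.connectedComponentsWithStats(k); i=1+np.argmax(st[1:,4])
    v,u=np.nonzero(lab==i); q=pz("top",np.stack([u+a,v+cc],1),.018)[:,:2]*1000
    r=cv2.minAreaRect(q.astype(np.float32)); vx=cv2.fitLine(q.astype(np.float32),cv2.DIST_L2,0,.01,.01).ravel()
    print(nm,len(q),np.round(q.mean(0),1),np.round(r[1]+(r[2],),1),"dir",round(np.degrees(np.arctan2(vx[1],vx[0])),1)); R.append(q.mean(0))
    s=np.array([vx[0],vx[1]])*np.sign(vx[0]); 
R=np.array(R); e=R[0]-R[1]; print("across",np.hypot(*e),"yaw",np.degrees(np.arctan2(-e[0],e[1])),"mid",R.mean(0))
```

```text
plate corners [[548.1 196.8]
 [585.6  87.9]
 [452.5  44.6]
 [416.9 155.1]]
0 115.2 -71.0
1 139.9 -162.0
2 116.1 107.9
3 137.6 17.6
front mid [434.71915817  99.81450222   8.        ]
L 265 [514.  166.2] [83.1 29.3  5.6] dir 13.7
R 263 [536.2  93.1] [81.5 26.1 18.2] dir 19.7
across 76.37029767329834 yaw 16.89607620460436 mid [525.0957919  129.62529326]
```

Call:
arm_command(series=[{"xyz": [0.1,0,0],"angular": [0,0,-1],"jaw": 0.8},{"xyz": [0.2,-0.1,0],"angular": [0,0,-1],"jaw": 0.8},{"xyz": [0.2,-0.15,0],"angular": [0,0,-1],"jaw": 0.8},{"xyz": [0.2,-0.15,0],"angular": [0,0,-1],"jaw": 0.8},{"xyz": [0.2,-0.15,0],"angular": [0,0,-1],"jaw": 0.8},{"xyz": [0.2,-0.15,0],"angular": [0,0,-1],"jaw": 0.8}])

```text
t: 1.8
tcp_pos: [0.3573, -0.4234, 0.2312]
tcp_rot: [180.0, -0.0, 53.8]
ft_force: [1.4, -0.0, 0.7]
width: 0.0683
```

Call:
arm_command(series=[{"xyz": [0,0,0],"angular": [0,0,-1],"jaw": 0.8},{"xyz": [0,0,0],"angular": [0,0,-1],"jaw": 0.8},{"xyz": [0,0,0],"angular": [0,0,-1],"jaw": 0.8},{"xyz": [0,0,0],"angular": [0,0,-1],"jaw": 0.8},{"xyz": [0,0,0],"angular": [0,0,-1],"jaw": 0.8},{"xyz": [0,0,0],"angular": [0,0,-1],"jaw": 0.8},{"xyz": [0,0,0],"angular": [0,0,-1],"jaw": 0.8},{"xyz": [0,0,0],"angular": [0,0,-1],"jaw": 0.8},{"xyz": [0,0,0],"angular": [0,0,-1],"jaw": 0.8},{"xyz": [0,0,0],"angular": [0,0,-1],"jaw": 0.8},{"xyz": [0,0,0],"angular": [0,0,-1],"jaw": 0.8},{"xyz": [0,0,0],"angular": [0,0,-0.74],"jaw": 0.8}])

```text
t: 2.8
tcp_pos: [0.3567, -0.425, 0.2314]
tcp_rot: [180.0, 0.0, 107.6]
ft_force: [-0.4, -0.1, -0.1]
width: 0.0683
```

Call:
arm_command(series=[{"xyz": [0.1,0.07,0],"jaw": 0.8},{"xyz": [0.2,0.13,0],"jaw": 0.8},{"xyz": [0.2,0.13,0],"jaw": 0.8},{"xyz": [0.2,0.13,0],"jaw": 0.8},{"xyz": [0.2,0.13,0],"jaw": 0.8},{"xyz": [0.2,0.13,0],"jaw": 0.8},{"xyz": [0.2,0.13,0],"jaw": 0.8},{"xyz": [0.2,0.13,0],"jaw": 0.8},{"xyz": [0.2,0.13,0],"jaw": 0.8},{"xyz": [0.23,0.05,0],"jaw": 0.8},{"xyz": [0.24,0.03,0],"jaw": 0.8},{"xyz": [0.24,0.03,0],"jaw": 0.8},{"xyz": [0.24,0.03,0],"jaw": 0.8},{"xyz": [0.24,0.03,0],"jaw": 0.8},{"xyz": [0.24,0.03,0],"jaw": 0.8},{"xyz": [0.24,0.03,0],"jaw": 0.8},{"xyz": [0.24,0.03,0],"jaw": 0.8},{"xyz": [0.2,0.03,0],"jaw": 0.8},{"xyz": [0.15,0.03,0],"jaw": 0.8}])

```text
invalid input at $.series[0]: expected keys xyz, angular, jaw
```

```bash
cat >> h.py <<'E'
def go(x,y,z,yaw):   # remaining move in tool units (upright tool), at final yaw
    o=bot.get_obs(); P=o["tcp_pos"]; w=np.radians(o["tcp_rot"][2]); dx,dy,dz=np.array([x,y,z])-P
    c,s=np.cos(w),np.sin(w); a=(o["tcp_rot"][2]-yaw+180)%360-180
    print("at",np.round(P*1000,1),np.round(o["tcp_rot"],2),"xyz units",np.round(np.array([c*dx+s*dy,s*dx-c*dy,-dz])/.15,3),"turn z units",round(np.radians(a)/.08,3),"t",o["t"],"F",np.round(o["ft_force"],1),"w",round(o["width"],4))
E
python3 -c "
from h import *
go(.379,.2604,.231,107.6)"
```

```text
at [ 356.7 -425.   231.4] [1.8000e+02 1.0000e-02 1.0759e+02] xyz units [4.311e+00 1.522e+00 3.000e-03] turn z units -0.003 t 2.8 F [-0.4 -0.1 -0.1] w 0.0683
```

Call:
arm_command(series=[{"xyz": [0.11,0.07,0],"angular": [0,0,0],"jaw": 0.8},{"xyz": [0.2,0.13,0],"angular": [0,0,0],"jaw": 0.8},{"xyz": [0.2,0.13,0],"angular": [0,0,0],"jaw": 0.8},{"xyz": [0.2,0.13,0],"angular": [0,0,0],"jaw": 0.8},{"xyz": [0.2,0.13,0],"angular": [0,0,0],"jaw": 0.8},{"xyz": [0.2,0.13,0],"angular": [0,0,0],"jaw": 0.8},{"xyz": [0.2,0.13,0],"angular": [0,0,0],"jaw": 0.8},{"xyz": [0.2,0.13,0],"angular": [0,0,0],"jaw": 0.8},{"xyz": [0.2,0.13,0],"angular": [0,0,0],"jaw": 0.8},{"xyz": [0.23,0.08,0],"angular": [0,0,0],"jaw": 0.8},{"xyz": [0.24,0.04,0],"angular": [0,0,0],"jaw": 0.8},{"xyz": [0.24,0.04,0],"angular": [0,0,0],"jaw": 0.8},{"xyz": [0.24,0.04,0],"angular": [0,0,0],"jaw": 0.8},{"xyz": [0.24,0.04,0],"angular": [0,0,0],"jaw": 0.8},{"xyz": [0.24,0.03,0],"angular": [0,0,0],"jaw": 0.8},{"xyz": [0.24,0.03,0],"angular": [0,0,0],"jaw": 0.8},{"xyz": [0.24,0.03,0],"angular": [0,0,0],"jaw": 0.8},{"xyz": [0.24,0.03,0],"angular": [0,0,0],"jaw": 0.8},{"xyz": [0.24,0.03,0],"angular": [0,0,0],"jaw": 0.8},{"xyz": [0.2,0.01,0],"angular": [0,0,0],"jaw": 0.8}])

```text
t: 4.47
tcp_pos: [0.3798, 0.2607, 0.2317]
tcp_rot: [179.9, -0.0, 107.4]
ft_force: [0.7, -0.3, 1.7]
width: 0.0686
```

```bash
python3 -c "
from h import *
go(.379,.2604,.103,107.6)"
```

```text
at [379.8 260.7 231.7] [ 1.7992e+02 -4.0000e-02  1.0742e+02] xyz units [-0.    -0.005  0.858] turn z units -0.039 t 4.4667 F [ 0.7 -0.3  1.7] w 0.0686
```

Call:
arm_command(series=[{"xyz": [0,0,0.12],"angular": [0,0,0],"jaw": 0.8},{"xyz": [0,0,0.15],"angular": [0,0,0],"jaw": 0.8},{"xyz": [0,0,0.15],"angular": [0,0,0],"jaw": 0.8},{"xyz": [0,0,0.15],"angular": [0,0,0],"jaw": 0.8},{"xyz": [0,0,0.12],"angular": [0,0,0],"jaw": 0.8},{"xyz": [0,0,0.1],"angular": [0,0,0],"jaw": 0.8},{"xyz": [0,0,0.08],"angular": [0,0,0],"jaw": 0.8},{"xyz": [0,0,0],"angular": [0,0,0],"jaw": 0.8}])

```text
t: 5.13
tcp_pos: [0.3782, 0.257, 0.0981]
tcp_rot: [-179.7, 0.1, 107.4]
ft_force: [-1.4, 0.2, -1.4]
width: 0.0682
```

```bash
python3 -c "
from h import *
go(.379,.2604,.100,107.6)
p,d=snapshot('scene'); cv2.imwrite('pics/s1.png',cv2.resize(p[150:350,180:380][:,:,::-1],None,fx=3,fy=3))"
```

```text
at [378.2 257.   98.1] [-1.7971e+02  7.0000e-02  1.0738e+02] xyz units [ 0.02   0.011 -0.012] turn z units -0.048 t 5.1333 F [-1.4  0.2 -1.4] w 0.0682
```

View pics/s1.png

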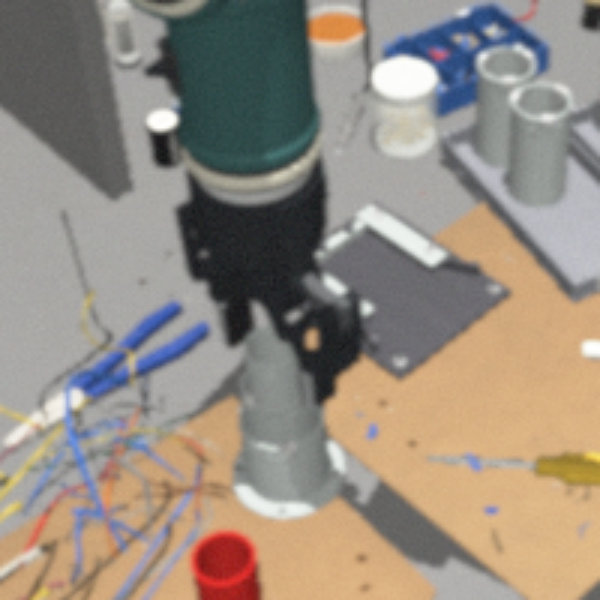

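Fingers straddle the slim pot of the metal nest (crop (265,330)), so it is centred; closing.

Call:
arm_command(series=[{"xyz": [0.02,0.01,-0.02],"angular": [0,0,0],"jaw": 0.6},{"xyz": [0,0,0],"angular": [0,0,0],"jaw": 0.45},{"xyz": [0,0,0],"angular": [0,0,0],"jaw": 0.3},{"xyz": [0,0,0],"angular": [0,0,0],"jaw": 0.2},{"xyz": [0,0,0],"angular": [0,0,0],"jaw": 0.2},{"xyz": [0,0,0],"angular": [0,0,0],"jaw": 0.2},{"xyz": [0,0,0],"angular": [0,0,0],"jaw": 0.2}], squeeze=45)

```text
t: 5.77
tcp_pos: [0.3813, 0.2621, 0.1055]
tcp_rot: [179.9, -0.0, 107.4]
ft_force: [-3.6, -1.4, 5.9]
width: 0.0344
```

```bash
python3 -c "
from h import *
go(.379,.2604,.102,107.6)"
```

```text
at [381.3 262.1 105.5] [ 1.7992e+02 -4.0000e-02  1.0737e+02] xyz units [-0.006 -0.018  0.024] turn z units -0.05 t 5.7667 F [-3.6 -1.4  5.9] w 0.0344
```

Call:
arm_command(series=[{"xyz": [0,0,-0.02],"angular": [0,0,0],"jaw": 0.2},{"xyz": [0,0,-0.03],"angular": [0,0,0],"jaw": 0.2},{"xyz": [0,0,-0.04],"angular": [0,0,0],"jaw": 0.2},{"xyz": [0,0,-0.03],"angular": [0,0,0],"jaw": 0.2},{"xyz": [0,0,-0.02],"angular": [0,0,0],"jaw": 0.2},{"xyz": [0,0,0],"angular": [0,0,0],"jaw": 0.2},{"xyz": [0,0,0],"angular": [0,0,0],"jaw": 0.2},{"xyz": [0,0,0],"angular": [0,0,0],"jaw": 0.2}])

```text
t: 6.43
tcp_pos: [0.3807, 0.2615, 0.1246]
tcp_rot: [-180.0, 0.0, 107.4]
ft_force: [-0.5, -0.2, -3.5]
width: 0.0347
```

Run:
```python
from h import *
for i in range(2): p,d=snapshot('scene')
np.savez('s2.npz',p=p,d=d)
cv2.imwrite('pics/s2.png',cv2.resize(p[150:350,180:380][:,:,::-1],None,fx=3,fy=3))
go(.379,.2604,.12,107.6)
C=cloud('scene',d)[220:330,240:310].reshape(-1,3)
# foot/top slices
for a,b in((0.02,.03),(.04,.06),(.08,.095),(.105,.12)):
    q=C[(C[:,2]>a)&(C[:,2]<b)&(np.abs(C[:,0]-.38)<.06)&(np.abs(C[:,1]-.26)<.06)]; print(a,b,len(q),np.round(q.min(0)*1000),np.round(q.max(0)*1000))
```

```text
at [380.6 261.4 124.4] [-1.7996e+02  1.0000e-02  1.0737e+02] xyz units [-0.003 -0.012  0.029] turn z units -0.05 t 6.5333 F [ 0.4 -0.7 -2.8] w 0.0342
0.02 0.03 331 [338. 221.  22.] [408. 297.  30.]
0.04 0.06 202 [335. 231.  40.] [381. 317.  60.]
0.08 0.095 246 [350. 231.  80.] [399. 319.  95.]
0.105 0.12 198 [355. 241. 105.] [399. 284. 120.]
```

View pics/s2.png

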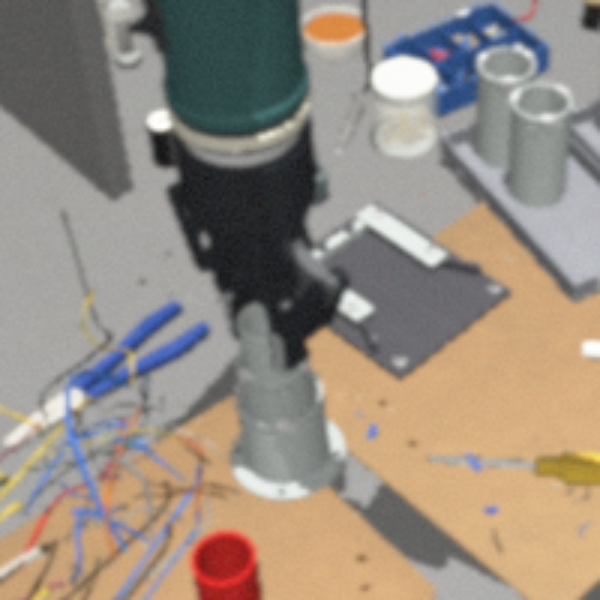

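The whole set hangs from the slim pot (weight 3 N, foot clear of the board at crop (285,490)). Carry it to the shoe mouth.

Call:
arm_command(series=[{"xyz": [-0.05,0.01,0],"angular": [0,0,0],"jaw": 0.2},{"xyz": [-0.08,0.01,0],"angular": [0,0,0],"jaw": 0.2},{"xyz": [-0.1,0.01,0],"angular": [0,0,0],"jaw": 0.2},{"xyz": [-0.1,0.01,0],"angular": [0,0,0],"jaw": 0.2},{"xyz": [-0.1,0.01,0],"angular": [0,0,0],"jaw": 0.2},{"xyz": [-0.1,0.01,0],"angular": [0,0,0],"jaw": 0.2},{"xyz": [-0.1,0.01,0],"angular": [0,0,0],"jaw": 0.2},{"xyz": [-0.1,0.01,0],"angular": [0,0,0],"jaw": 0.2},{"xyz": [-0.1,0.01,0],"angular": [0,0,0],"jaw": 0.2},{"xyz": [-0.1,0.01,0],"angular": [0,0,0],"jaw": 0.2},{"xyz": [-0.1,0.01,0],"angular": [0,0,0],"jaw": 0.2},{"xyz": [-0.07,0.01,0],"angular": [0,0,0],"jaw": 0.2},{"xyz": [-0.03,0.01,0],"angular": [0,0,0],"jaw": 0.2},{"xyz": [0,0,0],"angular": [0,0,0],"jaw": 0.2},{"xyz": [0,0,0],"angular": [0,0,0],"jaw": 0.2}])

```text
t: 7.78
tcp_pos: [0.45, 0.1056, 0.1247]
tcp_rot: [-180.0, -0.0, 107.3]
ft_force: [-0.5, 0.1, -3.6]
width: 0.0344
```

Call:
arm_command(series=[{"xyz": [0,0,0.02],"angular": [0,0,0],"jaw": 0.2},{"xyz": [0,0,0.02],"angular": [0,0,0],"jaw": 0.2},{"xyz": [0,0,0.01],"angular": [0,0,0],"jaw": 0.2},{"xyz": [0,0,0.01],"angular": [0,0,0],"jaw": 0.2},{"xyz": [0,0,0],"angular": [0,0,0],"jaw": 0.2}])

```text
t: 8.2
tcp_pos: [0.4495, 0.1059, 0.1152]
tcp_rot: [-179.9, -0.0, 107.4]
ft_force: [-0.6, -0.1, -4.1]
width: 0.0346
```

Run:
```python
from h import *
p,d=snapshot('top'); np.savez('t2.npz',p=p,d=d)
go(.4501,.1058,.11,107.4)
q,d=snapshot('scene')
im=np.hstack([cv2.resize(p[165:275,240:350],(400,400)),cv2.resize(q[170:290,240:360],(400,400))])
cv2.imwrite('pics/s3.png',im[:,:,::-1])
```

```text
at [449.7 105.8 115.4] [-1.7996e+02 -1.0000e-02  1.0740e+02] xyz units [-0.001  0.002  0.036] turn z units -0.0 t 8.25 F [-0.1 -0.6 -2. ] w 0.0341
```

View pics/s3.png

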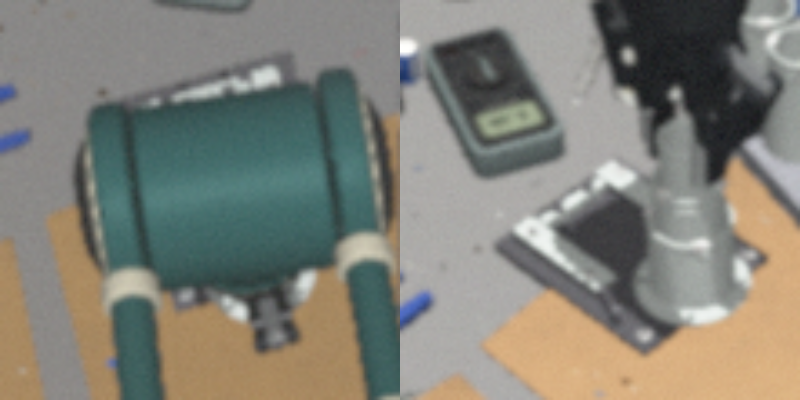

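Left: forearm hides the shoe. Right: foot at (690,300) hovering over the front of the plate, rails ahead of it. Lowering by feel.

Call:
arm_command(series=[{"xyz": [0,0,0.01],"angular": [0,0,0],"jaw": 0.2},{"xyz": [0,0,0.01],"angular": [0,0,0],"jaw": 0.2},{"xyz": [0,0,0],"angular": [0,0,0],"jaw": 0.2},{"xyz": [0,0,0],"angular": [0,0,0],"jaw": 0.2}])

```text
t: 8.63
tcp_pos: [0.45, 0.1056, 0.1127]
tcp_rot: [-180.0, -0.0, 107.4]
ft_force: [1.2, 0.7, -3.5]
width: 0.0346
```

Call:
arm_command(series=[{"xyz": [0,0,0.008],"angular": [0,0,0],"jaw": 0.2},{"xyz": [0,0,0],"angular": [0,0,0],"jaw": 0.2},{"xyz": [0,0,0],"angular": [0,0,0],"jaw": 0.2}])

```text
t: 8.88
tcp_pos: [0.45, 0.1056, 0.1115]
tcp_rot: [-180.0, -0.0, 107.4]
ft_force: [-0.7, -0.8, -3.3]
width: 0.0348
```

Call:
arm_command(series=[{"xyz": [0,0,0.006],"angular": [0,0,0],"jaw": 0.2},{"xyz": [0,0,0],"angular": [0,0,0],"jaw": 0.2},{"xyz": [0,0,0],"angular": [0,0,0],"jaw": 0.2}])

```text
t: 9.13
tcp_pos: [0.45, 0.1056, 0.1106]
tcp_rot: [-180.0, -0.0, 107.4]
ft_force: [0.7, 0.0, -3.4]
width: 0.0343
```

Call:
arm_command(series=[{"xyz": [0,0,0.006],"angular": [0,0,0],"jaw": 0.2},{"xyz": [0,0,0],"angular": [0,0,0],"jaw": 0.2},{"xyz": [0,0,0],"angular": [0,0,0],"jaw": 0.2}])

```text
t: 9.38
tcp_pos: [0.4503, 0.1056, 0.1102]
tcp_rot: [180.0, 0.0, 107.4]
ft_force: [-1.6, -0.5, 0.6]
width: 0.0345
```

Call:
arm_command(series=[{"xyz": [0,0,0.006],"angular": [0,0,0],"jaw": 0.2},{"xyz": [0,0,0],"angular": [0,0,0],"jaw": 0.2},{"xyz": [0,0,0],"angular": [0,0,0],"jaw": 0.2}])

```text
t: 9.63
tcp_pos: [0.4504, 0.1056, 0.1101]
tcp_rot: [180.0, 0.0, 107.4]
ft_force: [-4.8, -0.7, 6.9]
width: 0.0343
```

Call:
arm_command(series=[{"xyz": [0,0,0.006],"angular": [0,0,0],"jaw": 0.2},{"xyz": [0,0,0],"angular": [0,0,0],"jaw": 0.2},{"xyz": [0,0,0],"angular": [0,0,0],"jaw": 0.2}])

```text
t: 9.88
tcp_pos: [0.4505, 0.1056, 0.11]
tcp_rot: [180.0, 0.0, 107.4]
ft_force: [-6.4, -1.2, 12.0]
width: 0.0345
```

Contact at TCP z = 0.110. Raise about 1.2 mm off the plate, then slide in.

Call:
arm_command(series=[{"xyz": [0,0,-0.012],"angular": [0,0,0],"jaw": 0.2},{"xyz": [0,0,-0.01],"angular": [0,0,0],"jaw": 0.2},{"xyz": [0,0,0],"angular": [0,0,0],"jaw": 0.2},{"xyz": [0,0.02,0],"angular": [0,0,0],"jaw": 0.2},{"xyz": [0,0.03,0],"angular": [0,0,0],"jaw": 0.2},{"xyz": [0,0.03,0],"angular": [0,0,0],"jaw": 0.2},{"xyz": [0,0.03,0],"angular": [0,0,0],"jaw": 0.2},{"xyz": [0,0.03,0],"angular": [0,0,0],"jaw": 0.2},{"xyz": [0,0.02,0],"angular": [0,0,0],"jaw": 0.2},{"xyz": [0,0,0],"angular": [0,0,0],"jaw": 0.2},{"xyz": [0,0,0],"angular": [0,0,0],"jaw": 0.2}])

```text
t: 10.8
tcp_pos: [0.4731, 0.1128, 0.1112]
tcp_rot: [-180.0, -0.0, 107.4]
ft_force: [0.0, -0.0, -3.2]
width: 0.0342
```

```bash
cat >> h.py <<'E'
def sh(yaw=17.6,seat=(.5151,.1259)):
    o=bot.get_obs(); a=np.radians(yaw); e=np.array([[np.cos(a),np.sin(a)],[-np.sin(a),np.cos(a)]])
    print("shoe frame mm",np.round(e@(o["tcp_pos"][:2]-seat)*1000,1),"z",round(o["tcp_pos"][2]*1000,1),"F shoe",np.round(e@o["ft_force"][:2],1),round(o["ft_force"][2],1),"torque",np.round(o["torque"],2))
E
python3 -c "
from h import *
sh()"
```

```text
shoe frame mm [-44.    0.2] z 111.2 F shoe [ 0. -0.] -3.2 torque [-0.04  0.02  0.04]
```

Call:
arm_command(series=[{"xyz": [0,0.02,0],"angular": [0,0,0],"jaw": 0.2},{"xyz": [0,0.02,0],"angular": [0,0,0],"jaw": 0.2},{"xyz": [0,0.02,0],"angular": [0,0,0],"jaw": 0.2},{"xyz": [0,0.02,0],"angular": [0,0,0],"jaw": 0.2},{"xyz": [0,0.01,0],"angular": [0,0,0],"jaw": 0.2},{"xyz": [0,0,0],"angular": [0,0,0],"jaw": 0.2}])

```text
t: 11.3
tcp_pos: [0.4864, 0.117, 0.1114]
tcp_rot: [180.0, 0.0, 107.4]
ft_force: [-0.6, -0.4, -3.3]
width: 0.0349
```

```bash
python3 -c "
from h import *
sh()"
```

```text
shoe frame mm [-30.    0.2] z 111.4 F shoe [-0.7 -0.2] -3.3 torque [ 0.02 -0.04  0.03]
```

Call:
arm_command(series=[{"xyz": [0,0.02,0],"angular": [0,0,0],"jaw": 0.2},{"xyz": [0,0.02,0],"angular": [0,0,0],"jaw": 0.2},{"xyz": [0,0.02,0],"angular": [0,0,0],"jaw": 0.2},{"xyz": [0,0.01,0],"angular": [0,0,0],"jaw": 0.2},{"xyz": [0,0,0],"angular": [0,0,0],"jaw": 0.2}])

```text
t: 11.72
tcp_pos: [0.4964, 0.1201, 0.1114]
tcp_rot: [180.0, 0.0, 107.4]
ft_force: [0.1, -0.2, -3.6]
width: 0.0344
```

```bash
python3 -c "
from h import *
sh()"
```

```text
shoe frame mm [-19.6   0.1] z 111.4 F shoe [ 0.  -0.2] -3.6 torque [0.02 0.01 0.01]
```

Call:
arm_command(series=[{"xyz": [0,0.02,0],"angular": [0,0,0],"jaw": 0.2},{"xyz": [0,0.02,0],"angular": [0,0,0],"jaw": 0.2},{"xyz": [0,0.02,0],"angular": [0,0,0],"jaw": 0.2},{"xyz": [0,0.02,0],"angular": [0,0,0],"jaw": 0.2},{"xyz": [0,0.01,0],"angular": [0,0,0],"jaw": 0.2},{"xyz": [0,0,0],"angular": [0,0,0],"jaw": 0.2}])

```text
t: 12.22
tcp_pos: [0.5093, 0.1241, 0.1114]
tcp_rot: [180.0, -0.0, 107.4]
ft_force: [0.9, 0.5, -3.0]
width: 0.0343
```

```bash
python3 -c "
from h import *
sh()"
```

```text
shoe frame mm [-6.1  0. ] z 111.4 F shoe [1.  0.2] -3.0 torque [ 0.05 -0.02  0.01]
```

Call:
arm_command(series=[{"xyz": [0,0.01,0],"angular": [0,0,0],"jaw": 0.2},{"xyz": [0,0.01,0],"angular": [0,0,0],"jaw": 0.2},{"xyz": [0,0,0],"angular": [0,0,0],"jaw": 0.2},{"xyz": [0,0,0],"angular": [0,0,0],"jaw": 0.2}])

```text
t: 12.55
tcp_pos: [0.5117, 0.1249, 0.1113]
tcp_rot: [-180.0, 0.0, 107.4]
ft_force: [0.8, -0.0, -3.5]
width: 0.0347
```

```bash
python3 -c "
from h import *
sh()"
```

```text
shoe frame mm [-3.6  0.1] z 111.3 F shoe [ 0.8 -0.3] -3.5 torque [-0.05 -0.03  0.  ]
```

Call:
arm_command(series=[{"xyz": [0,0.01,0],"angular": [0,0,0],"jaw": 0.2},{"xyz": [0,0.01,0],"angular": [0,0,0],"jaw": 0.2},{"xyz": [0,0,0],"angular": [0,0,0],"jaw": 0.2}])

```text
t: 12.8
tcp_pos: [0.5149, 0.1258, 0.1114]
tcp_rot: [180.0, 0.0, 107.4]
ft_force: [0.7, 0.2, -3.4]
width: 0.0344
```

Call:
arm_command(series=[{"xyz": [0,0.01,0],"angular": [0,0,0],"jaw": 0.2},{"xyz": [0,0.01,0],"angular": [0,0,0],"jaw": 0.2},{"xyz": [0,0,0],"angular": [0,0,0],"jaw": 0.2}])

```text
t: 13.05
tcp_pos: [0.5177, 0.1267, 0.1114]
tcp_rot: [180.0, 0.0, 107.4]
ft_force: [0.3, 0.6, -4.0]
width: 0.0343
```

Call:
arm_command(series=[{"xyz": [0,0.01,0],"angular": [0,0,0],"jaw": 0.2},{"xyz": [0,0,0],"angular": [0,0,0],"jaw": 0.2}])

```text
t: 13.22
tcp_pos: [0.5185, 0.127, 0.1111]
tcp_rot: [-179.9, -0.0, 107.4]
ft_force: [-1.0, -0.1, -2.8]
width: 0.0342
```

Call:
arm_command(series=[{"xyz": [0,0.01,0],"angular": [0,0,0],"jaw": 0.2},{"xyz": [0,0,0],"angular": [0,0,0],"jaw": 0.2},{"xyz": [0,0,0],"angular": [0,0,0],"jaw": 0.2}])

```text
t: 13.47
tcp_pos: [0.5193, 0.1273, 0.1109]
tcp_rot: [-179.9, -0.0, 107.4]
ft_force: [-4.7, -1.8, -0.7]
width: 0.0346
```

Call:
arm_command(series=[{"xyz": [0,0.01,0],"angular": [0,0,0],"jaw": 0.2},{"xyz": [0,0,0],"angular": [0,0,0],"jaw": 0.2},{"xyz": [0,0,0],"angular": [0,0,0],"jaw": 0.2}])

```text
t: 13.72
tcp_pos: [0.5202, 0.1276, 0.111]
tcp_rot: [-179.8, -0.0, 107.4]
ft_force: [-5.1, -1.6, 1.2]
width: 0.0345
```

Call:
arm_command(series=[{"xyz": [0,0.01,0],"angular": [0,0,0],"jaw": 0.2},{"xyz": [0,0,0],"angular": [0,0,0],"jaw": 0.2},{"xyz": [0,0,0],"angular": [0,0,0],"jaw": 0.2}])

```text
t: 13.97
tcp_pos: [0.5212, 0.1279, 0.111]
tcp_rot: [-179.7, -0.0, 107.4]
ft_force: [-7.5, -2.8, 1.9]
width: 0.0348
```

Call:
arm_command(series=[{"xyz": [0,0.01,0],"angular": [0,0,0],"jaw": 0.2},{"xyz": [0,0.01,0],"angular": [0,0,0],"jaw": 0.2},{"xyz": [0,0,0],"angular": [0,0,0],"jaw": 0.2},{"xyz": [0,0,0],"angular": [0,0,0],"jaw": 0.2}])

```text
t: 14.3
tcp_pos: [0.5226, 0.1281, 0.111]
tcp_rot: [-179.5, 0.0, 107.4]
ft_force: [-10.7, -4.5, 5.8]
width: 0.0346
```

Run:
```python
from h import *
sh()
q,d=snapshot('scene')
cv2.imwrite('pics/s4.png',cv2.resize(q[150:300,240:390],(600,600),interpolation=cv2.INTER_CUBIC)[:,:,::-1])
```

```text
shoe frame mm [ 7.8 -0.2] z 111.0 F shoe [-11.6  -1. ] 5.8 torque [-0.92  2.41 -0.  ]
```

View pics/s4.png

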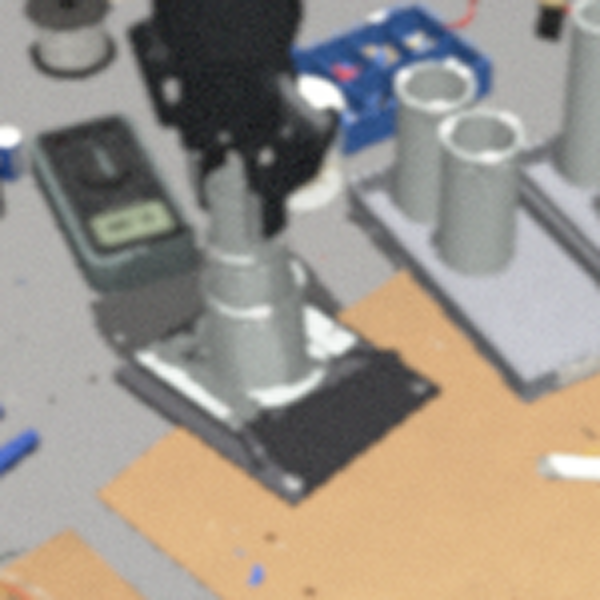

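Foot sits between the rails (crop (280,390)) and pressed against the stop with 11.6 N at foot height. I'll ease the push slightly, then draw up the slim pot.

Call:
arm_command(series=[{"xyz": [0,-0.015,0],"angular": [0,0,0],"jaw": 0.2},{"xyz": [0,-0.005,-0.01],"angular": [0,0,0],"jaw": 0.2},{"xyz": [0,0,-0.01],"angular": [0,0,0],"jaw": 0.2},{"xyz": [0,0,-0.01],"angular": [0,0,0],"jaw": 0.2},{"xyz": [0,0,-0.01],"angular": [0,0,0],"jaw": 0.2},{"xyz": [0,0,0],"angular": [0,0,0],"jaw": 0.2}])

```text
t: 14.85
tcp_pos: [0.5218, 0.1281, 0.1164]
tcp_rot: [-179.8, -0.0, 107.4]
ft_force: [-4.8, -3.2, -9.1]
width: 0.0342
```

```bash
python3 -c "
from h import *
sh()"
```

```text
shoe frame mm [7.1 0.1] z 116.4 F shoe [-5.6 -1.6] -9.1 torque [-0.47  1.05  0.  ]
```

Call:
arm_command(series=[{"xyz": [0,0,-0.01],"angular": [0,0,0],"jaw": 0.2},{"xyz": [0,0,-0.01],"angular": [0,0,0],"jaw": 0.2},{"xyz": [0,0,-0.01],"angular": [0,0,0],"jaw": 0.2},{"xyz": [0,0,-0.01],"angular": [0,0,0],"jaw": 0.2},{"xyz": [0,0,-0.01],"angular": [0,0,0],"jaw": 0.2}])

```text
t: 15.27
tcp_pos: [0.5222, 0.1282, 0.1244]
tcp_rot: [-179.9, -0.0, 107.4]
ft_force: [-4.9, -2.3, -9.3]
width: 0.0342
```

```bash
python3 -c "
from h import *
sh()"
```

```text
shoe frame mm [7.5 0.1] z 124.4 F shoe [-5.4 -0.7] -9.3 torque [-0.49  1.13 -0.02]
```

Call:
arm_command(series=[{"xyz": [0,0,-0.02],"angular": [0,0,0],"jaw": 0.2},{"xyz": [0,0,-0.02],"angular": [0,0,0],"jaw": 0.2},{"xyz": [0,0,-0.02],"angular": [0,0,0],"jaw": 0.2},{"xyz": [0,0,-0.02],"angular": [0,0,0],"jaw": 0.2},{"xyz": [0,0,-0.02],"angular": [0,0,0],"jaw": 0.2},{"xyz": [0,0,-0.02],"angular": [0,0,0],"jaw": 0.2},{"xyz": [0,0,-0.02],"angular": [0,0,0],"jaw": 0.2},{"xyz": [0,0,-0.02],"angular": [0,0,0],"jaw": 0.2},{"xyz": [0,0,-0.02],"angular": [0,0,0],"jaw": 0.2},{"xyz": [0,0,-0.02],"angular": [0,0,0],"jaw": 0.2},{"xyz": [0,0,-0.02],"angular": [0,0,0],"jaw": 0.2},{"xyz": [0,0,-0.02],"angular": [0,0,0],"jaw": 0.2}])

```text
t: 16.27
tcp_pos: [0.5237, 0.1286, 0.1614]
tcp_rot: [179.9, 0.0, 107.4]
ft_force: [-2.0, -0.5, -9.4]
width: 0.0344
```

```bash
python3 -c "
from h import *
sh()"
```

```text
shoe frame mm [9. 0.] z 161.4 F shoe [-2.   0.1] -9.4 torque [-0.32  0.58 -0.03]
```

Call:
arm_command(series=[{"xyz": [0,0,-0.02],"angular": [0,0,0],"jaw": 0.2},{"xyz": [0,0,-0.02],"angular": [0,0,0],"jaw": 0.2},{"xyz": [0,0,-0.02],"angular": [0,0,0],"jaw": 0.2},{"xyz": [0,0,-0.02],"angular": [0,0,0],"jaw": 0.2},{"xyz": [0,0,-0.02],"angular": [0,0,0],"jaw": 0.2},{"xyz": [0,0,-0.02],"angular": [0,0,0],"jaw": 0.2},{"xyz": [0,0,-0.02],"angular": [0,0,0],"jaw": 0.2},{"xyz": [0,0,-0.02],"angular": [0,0,0],"jaw": 0.2},{"xyz": [0,0,-0.02],"angular": [0,0,0],"jaw": 0.2},{"xyz": [0,0,-0.02],"angular": [0,0,0],"jaw": 0.2},{"xyz": [0,0,-0.02],"angular": [0,0,0],"jaw": 0.2},{"xyz": [0,0,-0.02],"angular": [0,0,0],"jaw": 0.2},{"xyz": [0,0,-0.02],"angular": [0,0,0],"jaw": 0.2},{"xyz": [0,0,-0.02],"angular": [0,0,0],"jaw": 0.2},{"xyz": [0,0,-0.04],"angular": [0,0,0],"jaw": 0.2},{"xyz": [0,0,-0.06],"angular": [0,0,0],"jaw": 0.2},{"xyz": [0,0,-0.06],"angular": [0,0,0],"jaw": 0.2},{"xyz": [0,0,-0.04],"angular": [0,0,0],"jaw": 0.2},{"xyz": [0,0,0],"angular": [0,0,0],"jaw": 0.2}])

```text
t: 17.85
tcp_pos: [0.5245, 0.1287, 0.2355]
tcp_rot: [179.8, 0.0, 107.4]
ft_force: [0.7, -0.7, -0.9]
width: 0.0344
```

Run:
```python
from h import *
sh()
q,d=snapshot('scene')
cv2.imwrite('pics/s5.png',cv2.resize(q[120:300,240:420],(600,600),interpolation=cv2.INTER_CUBIC)[:,:,::-1])
go(.4438,-.129,.25,90)
```

```text
shoe frame mm [ 9.8 -0.2] z 235.5 F shoe [ 0.5 -0.9] -0.9 torque [-0.03 -0.05 -0.01]
at [524.  128.6 234.4] [1.7984e+02 2.0000e-02 1.0737e+02] xyz units [-1.48  -1.023 -0.104] turn z units 3.79 t 17.9 F [ 0.5  0.8 -0.9] w 0.0342
```

View pics/s5.png

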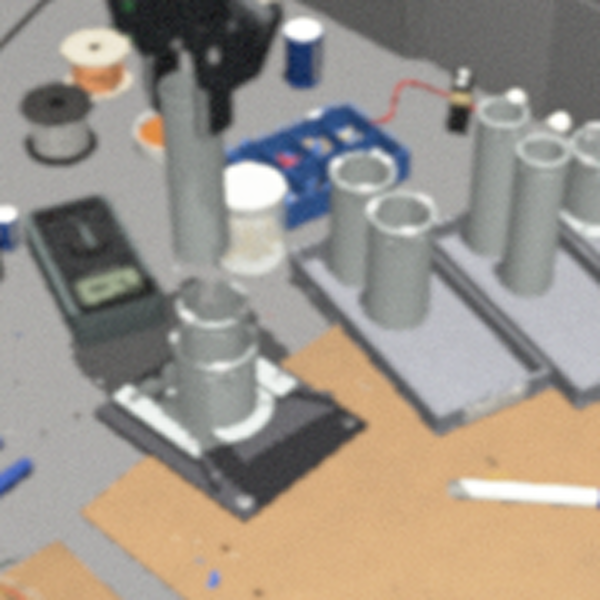

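The slim pot hangs free (crop (195,165)); the middle pot is still in the wide pot, foot under the rails. Carry it to the slim tray.

Call:
arm_command(series=[{"xyz": [0,0,-0.03],"angular": [0,0,0.95],"jaw": 0.2},{"xyz": [0,0,-0.04],"angular": [0,0,0.95],"jaw": 0.2},{"xyz": [0,0,-0.03],"angular": [0,0,0.95],"jaw": 0.2},{"xyz": [0,0,0],"angular": [0,0,0.95],"jaw": 0.2},{"xyz": [-0.05,-0.015,0],"angular": [0,0,0],"jaw": 0.2},{"xyz": [-0.1,-0.03,0],"angular": [0,0,0],"jaw": 0.2},{"xyz": [-0.16,-0.05,0],"angular": [0,0,0],"jaw": 0.2},{"xyz": [-0.16,-0.05,0],"angular": [0,0,0],"jaw": 0.2},{"xyz": [-0.16,-0.05,0],"angular": [0,0,0],"jaw": 0.2},{"xyz": [-0.16,-0.05,0],"angular": [0,0,0],"jaw": 0.2},{"xyz": [-0.16,-0.05,0],"angular": [0,0,0],"jaw": 0.2},{"xyz": [-0.16,-0.05,0],"angular": [0,0,0],"jaw": 0.2},{"xyz": [-0.16,-0.05,0],"angular": [0,0,0],"jaw": 0.2},{"xyz": [-0.16,-0.05,0],"angular": [0,0,0],"jaw": 0.2},{"xyz": [-0.16,-0.05,0],"angular": [0,0,0],"jaw": 0.2},{"xyz": [-0.09,-0.03,0],"angular": [0,0,0],"jaw": 0.2},{"xyz": [-0.04,-0.01,0],"angular": [0,0,0],"jaw": 0.2},{"xyz": [0,0,0],"angular": [0,0,0],"jaw": 0.2}])

```text
t: 19.4
tcp_pos: [0.4418, -0.1306, 0.2473]
tcp_rot: [-180.0, -0.0, 89.9]
ft_force: [-0.2, -0.1, -0.6]
width: 0.0341
```

Run:
```python
from h import *
go(.4438,-.129,.111,90)
```

```text
at [ 441.8 -130.6  247.3] [-179.95   -0.     89.9 ] xyz units [0.011 0.013 0.909] turn z units -0.023 t 19.4 F [-0.2 -0.1 -0.6] w 0.0341
```

Call:
arm_command(series=[{"xyz": [0.01,0.01,0.08],"angular": [0,0,0],"jaw": 0.2},{"xyz": [0,0,0.14],"angular": [0,0,0],"jaw": 0.2},{"xyz": [0,0,0.16],"angular": [0,0,0],"jaw": 0.2},{"xyz": [0,0,0.16],"angular": [0,0,0],"jaw": 0.2},{"xyz": [0,0,0.14],"angular": [0,0,0],"jaw": 0.2},{"xyz": [0,0,0.1],"angular": [0,0,0],"jaw": 0.2},{"xyz": [0,0,0.06],"angular": [0,0,0],"jaw": 0.2},{"xyz": [0,0,0.05],"angular": [0,0,0],"jaw": 0.2},{"xyz": [0,0,0.01],"angular": [0,0,0],"jaw": 0.2},{"xyz": [0,0,0],"angular": [0,0,0],"jaw": 0.2},{"xyz": [0,0,0],"angular": [0,0,0],"jaw": 0.2}])

```text
t: 20.32
tcp_pos: [0.445, -0.128, 0.1136]
tcp_rot: [179.9, 0.0, 90.0]
ft_force: [-0.3, -0.4, -0.7]
width: 0.0343
```

Call:
arm_command(series=[{"xyz": [0,0,0.008],"angular": [0,0,0],"jaw": 0.2},{"xyz": [0,0,0.008],"angular": [0,0,0],"jaw": 0.2},{"xyz": [0,0,0],"angular": [0,0,0],"jaw": 0.2},{"xyz": [0,0,0],"angular": [0,0,0],"jaw": 0.2}])

```text
t: 20.65
tcp_pos: [0.4443, -0.1281, 0.1107]
tcp_rot: [180.0, 0.0, 89.9]
ft_force: [-0.4, 0.2, -0.7]
width: 0.0343
```

Call:
arm_command(series=[{"xyz": [0,0,0.006],"angular": [0,0,0],"jaw": 0.2},{"xyz": [0,0,0.006],"angular": [0,0,0],"jaw": 0.2},{"xyz": [0,0,0],"angular": [0,0,0],"jaw": 0.2},{"xyz": [0,0,0],"angular": [0,0,0],"jaw": 0.2}])

```text
t: 20.98
tcp_pos: [0.444, -0.128, 0.1085]
tcp_rot: [-180.0, -0.0, 90.0]
ft_force: [0.3, -0.8, -0.6]
width: 0.0346
```

Call:
arm_command(series=[{"xyz": [0,0,0.006],"angular": [0,0,0],"jaw": 0.2},{"xyz": [0,0,0],"angular": [0,0,0],"jaw": 0.2},{"xyz": [0,0,0],"angular": [0,0,0],"jaw": 0.2}])

```text
t: 21.23
tcp_pos: [0.4441, -0.128, 0.1077]
tcp_rot: [-180.0, -0.0, 90.0]
ft_force: [0.2, -0.4, -0.6]
width: 0.0343
```

Call:
arm_command(series=[{"xyz": [0,0,0.006],"angular": [0,0,0],"jaw": 0.2},{"xyz": [0,0,0],"angular": [0,0,0],"jaw": 0.2},{"xyz": [0,0,0],"angular": [0,0,0],"jaw": 0.2}])

```text
t: 21.48
tcp_pos: [0.4444, -0.1282, 0.1075]
tcp_rot: [180.0, 0.0, 90.0]
ft_force: [-2.5, -0.1, 5.4]
width: 0.0342
```

Call:
arm_command(series=[{"xyz": [0,0,0.006],"angular": [0,0,0],"jaw": 0.2},{"xyz": [0,0,0],"angular": [0,0,0],"jaw": 0.2},{"xyz": [0,0,0],"angular": [0,0,0],"jaw": 0.2}])

```text
t: 21.73
tcp_pos: [0.4445, -0.1284, 0.1074]
tcp_rot: [180.0, 0.0, 90.0]
ft_force: [-4.1, 0.8, 11.9]
width: 0.0342
```

Call:
arm_command(series=[{"xyz": [0,0,-0.01],"angular": [0,0,0],"jaw": 0.4},{"xyz": [0,0,0],"angular": [0,0,0],"jaw": 0.5},{"xyz": [0,0,0],"angular": [0,0,0],"jaw": 0.6},{"xyz": [0,0,0],"angular": [0,0,0],"jaw": 0.6},{"xyz": [0,0,-0.03],"angular": [0,0,0],"jaw": 0.6},{"xyz": [0,0,-0.06],"angular": [0,0,0],"jaw": 0.6},{"xyz": [0,0,-0.12],"angular": [0,0,0],"jaw": 0.6},{"xyz": [0,0,-0.16],"angular": [0,0,0],"jaw": 0.6},{"xyz": [0,0,-0.16],"angular": [0,0,0],"jaw": 0.6},{"xyz": [0,0,-0.08],"angular": [0,0,0],"jaw": 0.6}])

```text
t: 22.57
tcp_pos: [0.4459, -0.1286, 0.2028]
tcp_rot: [179.7, 0.1, 90.0]
ft_force: [0.4, 0.0, 0.4]
width: 0.0515
```

Run:
```python
from h import *
p,d=snapshot('scene')
cv2.imwrite('pics/s6.png',cv2.resize(p[120:300,250:490],(800,600),interpolation=cv2.INTER_CUBIC)[:,:,::-1])
C=cloud('scene',d)
def circ(a,b,box):
    P=C.reshape(-1,3); q=P[(P[:,2]>a)&(P[:,2]<b)&(P[:,0]>box[0])&(P[:,0]<box[1])&(P[:,1]>box[2])&(P[:,1]<box[3])]
    (x,y),r=cv2.minEnclosingCircle((q[:,:2]*1000).astype(np.float32)); print(a,len(q),round(x,1),round(y,1),round(r,1), np.round(np.median(q,0)*1000,1))
circ(.09,.115,(.47,.57,.08,.18)); circ(.12,.14,(.40,.48,-.17,-.09))
a=np.radians(17.6)
for s in (5,): go(.5151+s*.001*np.cos(a),.1259+s*.001*np.sin(a),.19,107.6)
```

```text
0.09 225 512.7 124.1 25.3 [511.  124.1  98.5]
0.12 173 438.4 -128.8 19.5 [ 437.3 -129.2  127.5]
at [ 447.  -128.9  204.4] [1.7955e+02 1.5000e-01 8.9960e+01] xyz units [1.709 0.485 0.096] turn z units -3.849 t 22.6167 F [-0.  -0.5  0.7] w 0.0513
```

View pics/s6.png

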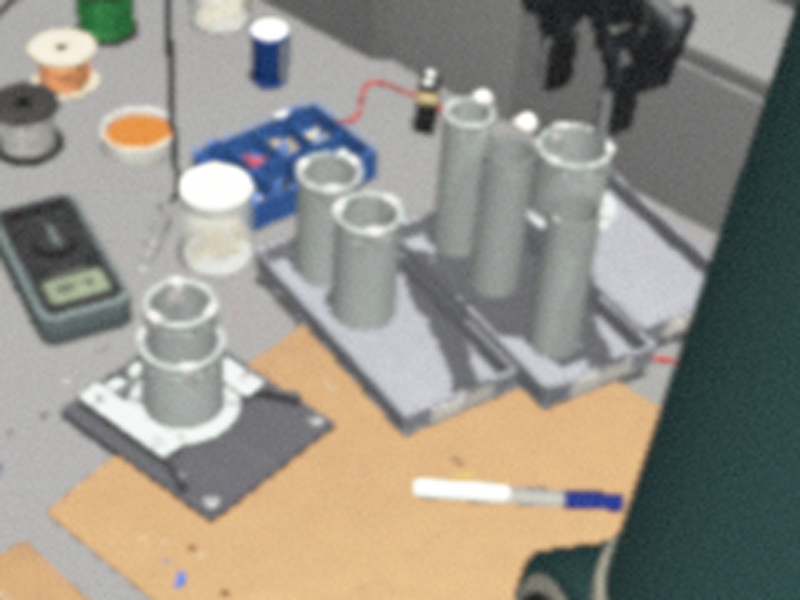

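Slim pot stands upright alone in its tray at (565,270); middle+wide remain in the shoe at (180,350). Go for the middle pot.

Call:
arm_command(series=[{"xyz": [0.1,0.03,0],"angular": [0,0,0],"jaw": 0.9},{"xyz": [0.2,0.055,0],"angular": [0,0,0],"jaw": 0.9},{"xyz": [0.22,0.06,0],"angular": [0,0,0],"jaw": 0.9},{"xyz": [0.22,0.06,0],"angular": [0,0,0],"jaw": 0.9},{"xyz": [0.22,0.06,0],"angular": [0,0,0],"jaw": 0.9},{"xyz": [0.22,0.06,0],"angular": [0,0,0],"jaw": 0.9},{"xyz": [0.22,0.06,0],"angular": [0,0,0],"jaw": 0.9},{"xyz": [0.2,0.06,0],"angular": [0,0,0],"jaw": 0.9},{"xyz": [0.1,0.03,0],"angular": [0,0,0],"jaw": 0.9},{"xyz": [0,0,0.05],"angular": [0,0,-0.96],"jaw": 0.9},{"xyz": [0,0,0.1],"angular": [0,0,-0.96],"jaw": 0.9},{"xyz": [0,0,0.1],"angular": [0,0,-0.96],"jaw": 0.9},{"xyz": [0,0,0.1],"angular": [0,0,-0.96],"jaw": 0.9},{"xyz": [0,0,0],"angular": [0,0,0],"jaw": 0.9}])

```text
t: 23.78
tcp_pos: [0.5125, 0.1265, 0.1421]
tcp_rot: [-179.6, -0.0, 107.7]
ft_force: [-1.2, -0.4, -0.8]
width: 0.0766
```

Run:
```python
from h import *
go(.5185,.1258,.069,107.6)
```

```text
at [512.5 126.5 142.1] [-1.7958e+02 -5.0000e-02  1.0768e+02] xyz units [-0.017  0.037  0.487] turn z units 0.018 t 23.7833 F [-1.2 -0.4 -0.8] w 0.0766
```

Call:
arm_command(series=[{"xyz": [-0.01,0.02,0.06],"angular": [0,0,0],"jaw": 0.9},{"xyz": [0,0.01,0.1],"angular": [0,0,0],"jaw": 0.9},{"xyz": [0,0,0.1],"angular": [0,0,0],"jaw": 0.9},{"xyz": [0,0,0.05],"angular": [0,0,0],"jaw": 0.9},{"xyz": [0,0,0.02],"angular": [0,0,0],"jaw": 0.9},{"xyz": [0,0,0],"angular": [0,0,0],"jaw": 0.9},{"xyz": [0,0,0],"angular": [0,0,0],"jaw": 0.9},{"xyz": [0,0,0],"angular": [0,0,0],"jaw": 0.9}])

```text
t: 24.45
tcp_pos: [0.5212, 0.127, 0.098]
tcp_rot: [179.9, 0.0, 107.5]
ft_force: [-1.0, -0.1, 0.9]
width: 0.077
```

Run:
```python
from h import *
go(.5185,.1258,.069,107.6)
```

```text
at [521.2 127.   98. ] [1.7989e+02 1.0000e-02 1.0753e+02] xyz units [-0.002 -0.02   0.193] turn z units -0.014 t 24.45 F [-1.  -0.1  0.9] w 0.077
```

Call:
arm_command(series=[{"xyz": [0,-0.01,0.05],"angular": [0,0,0],"jaw": 0.9},{"xyz": [0,-0.01,0.06],"angular": [0,0,0],"jaw": 0.9},{"xyz": [0,0,0.05],"angular": [0,0,0],"jaw": 0.9},{"xyz": [0,0,0.03],"angular": [0,0,0],"jaw": 0.9},{"xyz": [0,0,0],"angular": [0,0,0],"jaw": 0.8},{"xyz": [0,0,0],"angular": [0,0,0],"jaw": 0.7},{"xyz": [0,0,0],"angular": [0,0,0],"jaw": 0.6}], squeeze=60)

```text
t: 25.03
tcp_pos: [0.5172, 0.1259, 0.0683]
tcp_rot: [-179.9, -0.0, 107.6]
ft_force: [-3.9, -1.1, 3.2]
width: 0.052
```

Call:
arm_command(series=[{"xyz": [0,0,0],"angular": [0,0,0],"jaw": 0.5},{"xyz": [0,0,0],"angular": [0,0,0],"jaw": 0.4},{"xyz": [0,0,0],"angular": [0,0,0],"jaw": 0.3},{"xyz": [0,0,0],"angular": [0,0,0],"jaw": 0.3},{"xyz": [0,0,0],"angular": [0,0,0],"jaw": 0.3},{"xyz": [0,0,0],"angular": [0,0,0],"jaw": 0.3}])

```text
t: 25.53
tcp_pos: [0.5163, 0.1257, 0.0686]
tcp_rot: [-179.9, -0.0, 107.6]
ft_force: [-5.3, -1.3, 3.8]
width: 0.0446
```

Run:
```python
from h import *
sh(); go(.5185,.1258,.069,107.6)
```

```text
shoe frame mm [ 1.1 -0.6] z 68.6 F shoe [-5.4  0.3] 3.8 torque [-0.31  0.92 -0.  ]
at [516.3 125.7  68.6] [-1.7986e+02 -1.0000e-02  1.0756e+02] xyz units [-0.004  0.014 -0.003] turn z units -0.008 t 25.5333 F [-5.3 -1.3  3.8] w 0.0446
```

Call:
arm_command(series=[{"xyz": [0,0,-0.01],"angular": [0,0,0],"jaw": 0.3},{"xyz": [0,0,-0.01],"angular": [0,0,0],"jaw": 0.3},{"xyz": [0,0,-0.01],"angular": [0,0,0],"jaw": 0.3},{"xyz": [0,0,-0.01],"angular": [0,0,0],"jaw": 0.3},{"xyz": [0,0,-0.01],"angular": [0,0,0],"jaw": 0.3},{"xyz": [0,0,-0.01],"angular": [0,0,0],"jaw": 0.3}])

```text
t: 26.03
tcp_pos: [0.5157, 0.1257, 0.0757]
tcp_rot: [-179.8, -0.0, 107.6]
ft_force: [-1.6, 0.5, -16.4]
width: 0.0444
```

Run:
```python
from h import *
sh()
```

```text
shoe frame mm [ 0.5 -0.4] z 75.7 F shoe [-1.4  1. ] -16.4 torque [-0.06  0.19 -0.05]
```

Call:
arm_command(series=[{"xyz": [0,0,-0.01],"angular": [0,0,0],"jaw": 0.3},{"xyz": [0,0,-0.01],"angular": [0,0,0],"jaw": 0.3},{"xyz": [0,0,-0.01],"angular": [0,0,0],"jaw": 0.3},{"xyz": [0,0,-0.01],"angular": [0,0,0],"jaw": 0.3}])

```text
t: 26.37
tcp_pos: [0.5168, 0.1262, 0.0834]
tcp_rot: [-179.9, -0.0, 107.5]
ft_force: [-4.4, 0.4, -13.1]
width: 0.0439
```

Run:
```python
from h import *
sh()
```

```text
shoe frame mm [ 1.7 -0.3] z 83.4 F shoe [-4.1  1.7] -13.1 torque [ 0.13  0.64 -0.01]
```

Call:
arm_command(series=[{"xyz": [0,0,-0.02],"angular": [0,0,0],"jaw": 0.3},{"xyz": [0,0,-0.02],"angular": [0,0,0],"jaw": 0.3},{"xyz": [0,0,-0.02],"angular": [0,0,0],"jaw": 0.3},{"xyz": [0,0,-0.02],"angular": [0,0,0],"jaw": 0.3},{"xyz": [0,0,-0.02],"angular": [0,0,0],"jaw": 0.3},{"xyz": [0,0,-0.02],"angular": [0,0,0],"jaw": 0.3},{"xyz": [0,0,-0.02],"angular": [0,0,0],"jaw": 0.3},{"xyz": [0,0,-0.02],"angular": [0,0,0],"jaw": 0.3}])

```text
t: 27.03
tcp_pos: [0.5175, 0.126, 0.1077]
tcp_rot: [180.0, -0.0, 107.6]
ft_force: [-3.8, 1.3, -13.2]
width: 0.0445
```

Run:
```python
from h import *
sh()
```

```text
shoe frame mm [ 2.3 -0.6] z 107.7 F shoe [-3.2  2.4] -13.2 torque [ 0.24  0.78 -0.03]
```

Call:
arm_command(series=[{"xyz": [0,0,-0.02],"angular": [0,0,0],"jaw": 0.3},{"xyz": [0,0,-0.02],"angular": [0,0,0],"jaw": 0.3},{"xyz": [0,0,-0.02],"angular": [0,0,0],"jaw": 0.3},{"xyz": [0,0,-0.02],"angular": [0,0,0],"jaw": 0.3},{"xyz": [0,0,-0.02],"angular": [0,0,0],"jaw": 0.3},{"xyz": [0,0,-0.02],"angular": [0,0,0],"jaw": 0.3},{"xyz": [0,0,-0.02],"angular": [0,0,0],"jaw": 0.3},{"xyz": [0,0,-0.02],"angular": [0,0,0],"jaw": 0.3},{"xyz": [0,0,-0.02],"angular": [0,0,0],"jaw": 0.3},{"xyz": [0,0,-0.04],"angular": [0,0,0],"jaw": 0.3},{"xyz": [0,0,-0.08],"angular": [0,0,0],"jaw": 0.3},{"xyz": [0,0,-0.1],"angular": [0,0,0],"jaw": 0.3},{"xyz": [0,0,-0.08],"angular": [0,0,0],"jaw": 0.3},{"xyz": [0,0,-0.04],"angular": [0,0,0],"jaw": 0.3},{"xyz": [0,0,0],"angular": [0,0,0],"jaw": 0.3},{"xyz": [0,0,0],"angular": [0,0,0],"jaw": 0.3}])

```text
t: 28.37
tcp_pos: [0.5178, 0.126, 0.186]
tcp_rot: [179.9, 0.0, 107.6]
ft_force: [-0.5, -0.6, -1.1]
width: 0.0446
```

Run:
```python
from h import *
q,d=snapshot('scene')
cv2.imwrite('pics/s7.png',cv2.resize(q[120:300,240:420],(600,600),interpolation=cv2.INTER_CUBIC)[:,:,::-1])
sh(); go(.467,-.028,.2,107.6)
```

```text
shoe frame mm [ 2.1 -0.6] z 185.2 F shoe [-0.1 -0.7] -1.8 torque [0.03 0.02 0.02]
at [517.3 125.9 185.2] [-179.99   -0.    107.55] xyz units [-0.877 -0.629 -0.099] turn z units -0.01 t 28.4167 F [ 0.1 -0.7 -1.8] w 0.0445
```

View pics/s7.png

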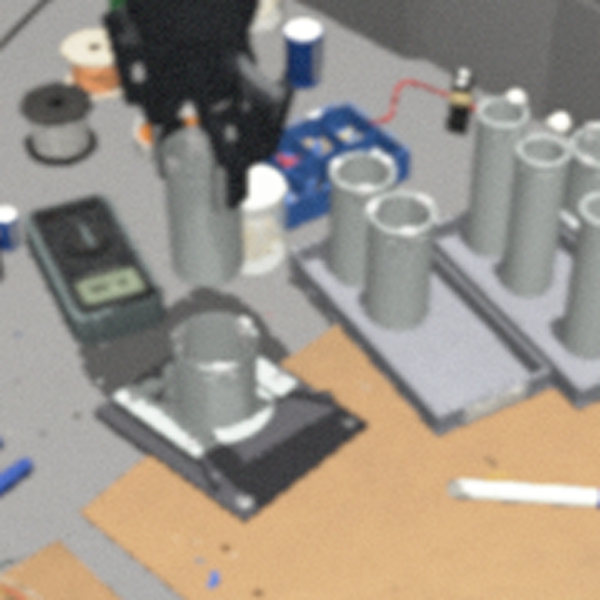

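Middle pot hangs free (crop (205,215)), wide pot still under the rails. Carry to the middle tray, placed about 12 mm nearer the robot than nominal for finger clearance.

Call:
arm_command(series=[{"xyz": [0,0,0],"angular": [0,0,0.96],"jaw": 0.3},{"xyz": [0,0,0],"angular": [0,0,0.96],"jaw": 0.3},{"xyz": [0,0,0],"angular": [0,0,0.96],"jaw": 0.3},{"xyz": [0,0,0],"angular": [0,0,0.96],"jaw": 0.3},{"xyz": [-0.05,-0.02,0],"angular": [0,0,0],"jaw": 0.3},{"xyz": [-0.1,-0.04,0],"angular": [0,0,0],"jaw": 0.3},{"xyz": [-0.15,-0.06,0],"angular": [0,0,0],"jaw": 0.3},{"xyz": [-0.16,-0.065,0],"angular": [0,0,0],"jaw": 0.3},{"xyz": [-0.16,-0.065,0],"angular": [0,0,0],"jaw": 0.3},{"xyz": [-0.15,-0.06,0],"angular": [0,0,0],"jaw": 0.3},{"xyz": [-0.13,-0.05,0],"angular": [0,0,0],"jaw": 0.3},{"xyz": [-0.08,-0.03,0],"angular": [0,0,0],"jaw": 0.3},{"xyz": [-0.05,-0.02,0],"angular": [0,0,0],"jaw": 0.3},{"xyz": [0,0,0],"angular": [0,0,0],"jaw": 0.3},{"xyz": [0,0,0],"angular": [0,0,0],"jaw": 0.3}])

```text
t: 29.67
tcp_pos: [0.4556, -0.0286, 0.1851]
tcp_rot: [-180.0, -0.0, 89.9]
ft_force: [-0.4, 0.6, -0.7]
width: 0.0444
```

Run:
```python
from h import *
go(.455,-.028,.072,90)
```

```text
at [455.6 -28.6 185.1] [-1.7998e+02 -3.0000e-02  8.9940e+01] xyz units [ 0.004 -0.004  0.754] turn z units -0.013 t 29.6667 F [-0.4  0.6 -0.7] w 0.0444
```

Call:
arm_command(series=[{"xyz": [0,0,0.06],"angular": [0,0,0],"jaw": 0.3},{"xyz": [0,0,0.12],"angular": [0,0,0],"jaw": 0.3},{"xyz": [0,0,0.14],"angular": [0,0,0],"jaw": 0.3},{"xyz": [0,0,0.14],"angular": [0,0,0],"jaw": 0.3},{"xyz": [0,0,0.12],"angular": [0,0,0],"jaw": 0.3},{"xyz": [0,0,0.09],"angular": [0,0,0],"jaw": 0.3},{"xyz": [0,0,0.05],"angular": [0,0,0],"jaw": 0.3},{"xyz": [0,0,0.02],"angular": [0,0,0],"jaw": 0.3},{"xyz": [0,0,0],"angular": [0,0,0],"jaw": 0.3},{"xyz": [0,0,0],"angular": [0,0,0],"jaw": 0.3},{"xyz": [0,0,0],"angular": [0,0,0],"jaw": 0.3}])

```text
t: 30.58
tcp_pos: [0.4569, -0.0284, 0.0754]
tcp_rot: [179.9, 0.0, 90.0]
ft_force: [0.3, -0.2, -0.8]
width: 0.0442
```

Call:
arm_command(series=[{"xyz": [0,0,0.008],"angular": [0,0,0],"jaw": 0.3},{"xyz": [0,0,0],"angular": [0,0,0],"jaw": 0.3},{"xyz": [0,0,0],"angular": [0,0,0],"jaw": 0.3}])

```text
t: 30.83
tcp_pos: [0.4562, -0.0285, 0.0737]
tcp_rot: [179.9, 0.0, 90.0]
ft_force: [0.1, 0.3, -1.4]
width: 0.0442
```

Call:
arm_command(series=[{"xyz": [0,0,0.008],"angular": [0,0,0],"jaw": 0.3},{"xyz": [0,0,0],"angular": [0,0,0],"jaw": 0.3},{"xyz": [0,0,0],"angular": [0,0,0],"jaw": 0.3}])

```text
t: 31.08
tcp_pos: [0.4558, -0.0285, 0.072]
tcp_rot: [-180.0, -0.0, 90.0]
ft_force: [-0.0, -0.4, -1.0]
width: 0.044
```

Call:
arm_command(series=[{"xyz": [0,0,0.008],"angular": [0,0,0],"jaw": 0.3},{"xyz": [0,0,0],"angular": [0,0,0],"jaw": 0.3},{"xyz": [0,0,0],"angular": [0,0,0],"jaw": 0.3}])

```text
t: 31.33
tcp_pos: [0.4557, -0.0285, 0.0707]
tcp_rot: [-180.0, -0.0, 90.0]
ft_force: [-0.7, -0.5, -0.9]
width: 0.0443
```

Call:
arm_command(series=[{"xyz": [0,0,0.008],"angular": [0,0,0],"jaw": 0.3},{"xyz": [0,0,0],"angular": [0,0,0],"jaw": 0.3},{"xyz": [0,0,0],"angular": [0,0,0],"jaw": 0.3}])

```text
t: 31.58
tcp_pos: [0.4557, -0.0284, 0.0695]
tcp_rot: [-180.0, -0.0, 90.0]
ft_force: [0.4, -0.1, 0.1]
width: 0.0441
```

Call:
arm_command(series=[{"xyz": [0,0,0.008],"angular": [0,0,0],"jaw": 0.3},{"xyz": [0,0,0],"angular": [0,0,0],"jaw": 0.3},{"xyz": [0,0,0],"angular": [0,0,0],"jaw": 0.3}])

```text
t: 31.83
tcp_pos: [0.456, -0.0285, 0.0688]
tcp_rot: [180.0, 0.0, 90.0]
ft_force: [-1.7, 0.3, 4.0]
width: 0.0446
```

Call:
arm_command(series=[{"xyz": [0,0,-0.005],"angular": [0,0,0],"jaw": 0.55},{"xyz": [0,0,0],"angular": [0,0,0],"jaw": 0.65},{"xyz": [0,0,0],"angular": [0,0,0],"jaw": 0.68},{"xyz": [0,0,0],"angular": [0,0,0],"jaw": 0.68},{"xyz": [0,0,-0.03],"angular": [0,0,0],"jaw": 0.68},{"xyz": [0,0,-0.06],"angular": [0,0,0],"jaw": 0.68},{"xyz": [0,0,-0.12],"angular": [0,0,0],"jaw": 0.68},{"xyz": [0,0,-0.16],"angular": [0,0,0],"jaw": 0.68},{"xyz": [0,0,-0.14],"angular": [0,0,0],"jaw": 0.68},{"xyz": [0,0,-0.06],"angular": [0,0,0],"jaw": 0.68},{"xyz": [0,0,0],"angular": [0,0,0],"jaw": 0.9},{"xyz": [0,0,0],"angular": [0,0,0],"jaw": 0.95}])

```text
t: 32.83
tcp_pos: [0.4562, -0.0285, 0.1551]
tcp_rot: [179.9, 0.0, 90.0]
ft_force: [0.8, 0.8, 0.1]
width: 0.0802
```

Run:
```python
from h import *
p,d=snapshot('scene'); C=cloud('scene',d)
def circ(a,b,box):
    P=C.reshape(-1,3); q=P[(P[:,2]>a)&(P[:,2]<b)&(P[:,0]>box[0])&(P[:,0]<box[1])&(P[:,1]>box[2])&(P[:,1]<box[3])]
    (x,y),r=cv2.minEnclosingCircle((q[:,:2]*1000).astype(np.float32)); print(a,len(q),round(x,1),round(y,1),round(r,1), np.round(np.percentile(q[:,2],[50,95])*1000,1))
circ(.055,.085,(.46,.57,.07,.18)); circ(.09,.115,(.40,.50,-.08,.02))
go(.518,.126,.16,107.6)
cv2.imwrite('pics/s8.png',cv2.resize(p[120:300,250:490],(800,600),interpolation=cv2.INTER_CUBIC)[:,:,::-1])
```

```text
0.055 300 512.7 124.9 30.8 [64.3 70.1]
0.09 227 452.8 -28.3 24.4 [ 99.  103.9]
at [455.3 -28.4 154. ] [-179.96   -0.     89.95] xyz units [ 1.03   0.417 -0.04 ] turn z units -3.85 t 32.8833 F [-0.8 -0.1 -0.3] w 0.0811
```

View pics/s8.png

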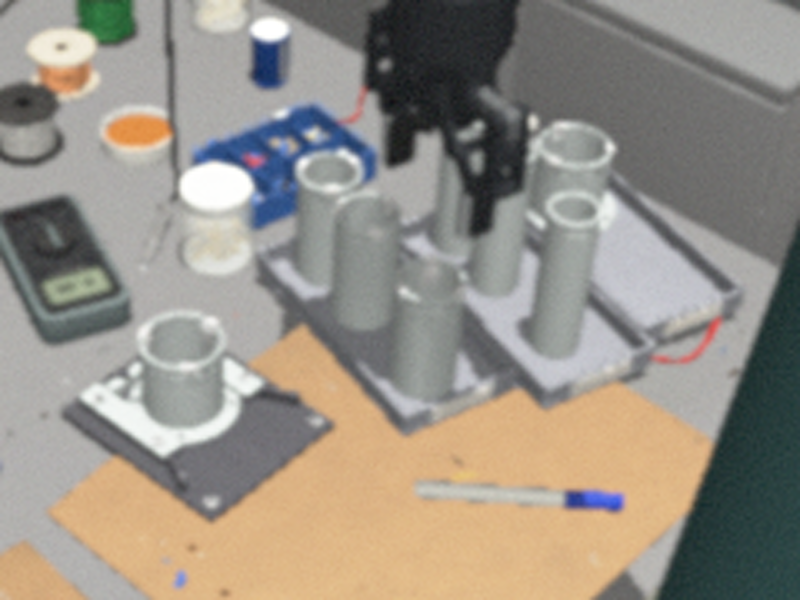

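Middle pot stands in its tray (crop (428,330)); wide pot in the shoe at (182,370). Fetch the wide pot.

Call:
arm_command(series=[{"xyz": [0.06,0.02,0],"angular": [0,0,0],"jaw": 0.98},{"xyz": [0.14,0.06,0],"angular": [0,0,0],"jaw": 0.98},{"xyz": [0.2,0.08,0],"angular": [0,0,0],"jaw": 0.98},{"xyz": [0.22,0.09,0],"angular": [0,0,0],"jaw": 0.98},{"xyz": [0.2,0.08,0],"angular": [0,0,0],"jaw": 0.98},{"xyz": [0.14,0.06,0],"angular": [0,0,0],"jaw": 0.98},{"xyz": [0.07,0.03,0],"angular": [0,0,0],"jaw": 0.98},{"xyz": [0,0,0.04],"angular": [0,0,-0.96],"jaw": 0.98},{"xyz": [0,0,0.08],"angular": [0,0,-0.96],"jaw": 0.98},{"xyz": [0,0,0.1],"angular": [0,0,-0.96],"jaw": 0.98},{"xyz": [0,0,0.08],"angular": [0,0,-0.96],"jaw": 0.98},{"xyz": [0,0,0.05],"angular": [0,0,0],"jaw": 0.98},{"xyz": [0,0,0],"angular": [0,0,0],"jaw": 0.98},{"xyz": [0,0,0],"angular": [0,0,0],"jaw": 0.98}])

```text
t: 34.05
tcp_pos: [0.5181, 0.1257, 0.1012]
tcp_rot: [-179.9, -0.0, 107.4]
ft_force: [0.0, -0.6, -0.0]
width: 0.0836
```

Run:
```python
from h import *
go(.517,.126,.036,107.6)
```

```text
at [518.1 125.7 101.2] [-1.7987e+02 -1.0000e-02  1.0744e+02] xyz units [ 0.004 -0.006  0.434] turn z units -0.036 t 34.05 F [ 0.  -0.6 -0. ] w 0.0836
```

Call:
arm_command(series=[{"xyz": [0,0,0.05],"angular": [0,0,0],"jaw": 0.98},{"xyz": [0,0,0.08],"angular": [0,0,0],"jaw": 0.98},{"xyz": [0,0,0.08],"angular": [0,0,0],"jaw": 0.98},{"xyz": [0,0,0.08],"angular": [0,0,0],"jaw": 0.98},{"xyz": [0,0,0.07],"angular": [0,0,0],"jaw": 0.98},{"xyz": [0,0,0.05],"angular": [0,0,0],"jaw": 0.98},{"xyz": [0,0,0.02],"angular": [0,0,0],"jaw": 0.98},{"xyz": [0,0,0],"angular": [0,0,0],"jaw": 0.9},{"xyz": [0,0,0],"angular": [0,0,0],"jaw": 0.8},{"xyz": [0,0,0],"angular": [0,0,0],"jaw": 0.7}], squeeze=40)

```text
t: 34.88
tcp_pos: [0.5159, 0.1251, 0.0377]
tcp_rot: [-179.6, -0.0, 107.6]
ft_force: [-9.1, -3.4, 5.8]
width: 0.0602
```

Call:
arm_command(series=[{"xyz": [0,0,0],"angular": [0,0,0],"jaw": 0.6},{"xyz": [0,0,0],"angular": [0,0,0],"jaw": 0.5},{"xyz": [0,0,0],"angular": [0,0,0],"jaw": 0.45},{"xyz": [0,0,0],"angular": [0,0,0],"jaw": 0.45},{"xyz": [0,0,0],"angular": [0,0,0],"jaw": 0.45}])

```text
t: 35.3
tcp_pos: [0.514, 0.1246, 0.0377]
tcp_rot: [-179.4, -0.0, 107.6]
ft_force: [-13.7, -4.1, 11.5]
width: 0.0545
```

Run:
```python
from h import *
sh(); go(.517,.126,.036,107.6)
```

```text
shoe frame mm [-1.5 -0.9] z 37.7 F shoe [-14.3   0.2] 11.5 torque [-0.82  2.32 -0.07]
at [514.  124.6  37.7] [-1.7938e+02 -3.0000e-02  1.0757e+02] xyz units [0.003 0.022 0.011] turn z units -0.006 t 35.3 F [-13.7  -4.1  11.5] w 0.0545
```

Call:
arm_command(series=[{"xyz": [0,-0.02,0],"angular": [0,0,0],"jaw": 0.45},{"xyz": [0,-0.02,0],"angular": [0,0,0],"jaw": 0.45},{"xyz": [0,-0.01,0],"angular": [0,0,0],"jaw": 0.45},{"xyz": [0,0,0],"angular": [0,0,0],"jaw": 0.45},{"xyz": [0,0,0],"angular": [0,0,0],"jaw": 0.45}])

```text
t: 35.72
tcp_pos: [0.5125, 0.1239, 0.0381]
tcp_rot: [179.9, 0.0, 107.6]
ft_force: [0.4, 0.6, -0.5]
width: 0.0543
```

Run:
```python
from h import *
sh(); go(.517,.126,.036,107.6)
```

```text
shoe frame mm [-3.1 -1.1] z 38.1 F shoe [0.6 0.4] -0.5 torque [-0.04  0.04  0.  ]
at [512.5 123.9  38.1] [1.7991e+02 1.0000e-02 1.0755e+02] xyz units [0.004 0.033 0.014] turn z units -0.01 t 35.7167 F [ 0.4  0.6 -0.5] w 0.0543
```

Call:
arm_command(series=[{"xyz": [0,0,-0.007],"angular": [0,0,0],"jaw": 0.45},{"xyz": [0,-0.01,0],"angular": [0,0,0],"jaw": 0.45},{"xyz": [0,-0.02,0],"angular": [0,0,0],"jaw": 0.45},{"xyz": [0,-0.02,0],"angular": [0,0,0],"jaw": 0.45},{"xyz": [0,-0.02,0],"angular": [0,0,0],"jaw": 0.45},{"xyz": [0,0,0],"angular": [0,0,0],"jaw": 0.45}])

```text
t: 36.22
tcp_pos: [0.5008, 0.1203, 0.0384]
tcp_rot: [-179.9, -0.0, 107.6]
ft_force: [-0.5, -0.2, -1.3]
width: 0.0541
```

Run:
```python
from h import *
sh()
```

```text
shoe frame mm [-15.4  -1. ] z 38.4 F shoe [-0.6 -0.1] -1.3 torque [-0.05  0.05 -0.07]
```

Call:
arm_command(series=[{"xyz": [0,-0.02,0],"angular": [0,0,0],"jaw": 0.45},{"xyz": [0,-0.03,0],"angular": [0,0,0],"jaw": 0.45},{"xyz": [0,-0.03,0],"angular": [0,0,0],"jaw": 0.45},{"xyz": [0,-0.03,0],"angular": [0,0,0],"jaw": 0.45},{"xyz": [0,-0.03,0],"angular": [0,0,0],"jaw": 0.45}])

```text
t: 36.63
tcp_pos: [0.4812, 0.114, 0.0386]
tcp_rot: [-180.0, -0.0, 107.6]
ft_force: [-0.5, 0.4, -0.4]
width: 0.0542
```

Run:
```python
from h import *
sh()
```

```text
shoe frame mm [-35.9  -1.1] z 38.6 F shoe [-0.3  0.6] -0.4 torque [0.02 0.   0.01]
```

Call:
arm_command(series=[{"xyz": [0,-0.04,0],"angular": [0,0,0],"jaw": 0.45},{"xyz": [0,-0.05,0],"angular": [0,0,0],"jaw": 0.45},{"xyz": [0,-0.06,0],"angular": [0,0,0],"jaw": 0.45},{"xyz": [0,-0.06,0],"angular": [0,0,0],"jaw": 0.45},{"xyz": [0,-0.06,0],"angular": [0,0,0],"jaw": 0.45},{"xyz": [0,-0.04,0],"angular": [0,0,0],"jaw": 0.45},{"xyz": [0,-0.02,0],"angular": [0,0,0],"jaw": 0.45},{"xyz": [0,0,0],"angular": [0,0,0],"jaw": 0.45}])

```text
t: 37.3
tcp_pos: [0.4336, 0.099, 0.0386]
tcp_rot: [-180.0, -0.0, 107.5]
ft_force: [-0.0, 0.5, 0.2]
width: 0.0547
```

Run:
```python
from h import *
sh()
```

```text
shoe frame mm [-85.8  -1. ] z 38.6 F shoe [0.1 0.5] 0.2 torque [ 0.01 -0.05  0.02]
```

Call:
arm_command(series=[{"xyz": [0,0,-0.02],"angular": [0,0,0],"jaw": 0.45},{"xyz": [0,0,-0.05],"angular": [0,0,0],"jaw": 0.45},{"xyz": [0,0,-0.1],"angular": [0,0,0],"jaw": 0.45},{"xyz": [0,0,-0.15],"angular": [0,0,0],"jaw": 0.45},{"xyz": [0,0,-0.18],"angular": [0,0,0],"jaw": 0.45},{"xyz": [0,0,-0.18],"angular": [0,0,0],"jaw": 0.45},{"xyz": [0,0,-0.16],"angular": [0,0,0],"jaw": 0.45},{"xyz": [0,0,-0.1],"angular": [0,0,0],"jaw": 0.45},{"xyz": [0,0,-0.06],"angular": [0,0,0.96],"jaw": 0.45},{"xyz": [0,0,0],"angular": [0,0,0.96],"jaw": 0.45},{"xyz": [0,0,0],"angular": [0,0,0.96],"jaw": 0.45},{"xyz": [0,0,0],"angular": [0,0,0.96],"jaw": 0.45}])

```text
t: 38.3
tcp_pos: [0.4354, 0.0995, 0.1901]
tcp_rot: [179.9, -0.0, 89.7]
ft_force: [-0.2, -0.5, -1.7]
width: 0.0544
```

Run:
```python
from h import *
p,d=snapshot('top'); np.savez('t3.npz',p=p,d=d); cv2.imwrite('pics/t3.png',p[:,:,::-1])
C=cloud('top',d); P=C.reshape(-1,3)
def sel(a,b,box): return P[(P[:,2]>a)&(P[:,2]<b)&(P[:,0]>box[0])&(P[:,0]<box[1])&(P[:,1]>box[2])&(P[:,1]<box[3])]
for n,z0,box in(("slim",.132,(.41,.475,-.165,-.095)),("mid",.102,(.42,.49,-.06,.005)),("wstock",.072,(.52,.60,-.27,-.185))):
    q=sel(z0-.008,z0+.008,box); 
    if len(q)<5: print(n,len(q));continue
    (x,y),r=cv2.minEnclosingCircle((q[:,:2]*1000).astype(np.float32)); print(n,len(q),round(x,1),round(y,1),round(r,1))
f=lambda L:[((x+.5)/3-.5+220,(y+.5)/3-.5+165) for x,y in L]
for zz in(.02,):
    c=pz("top",f([(640,26),(754,33),(748,277),(636,272)]),zz)*1000; print(np.round(c[:,:2],1),"far",np.round(((c[0]+c[1])/2)[:2],1),"near",np.round(((c[2]+c[3])/2)[:2],1))
go(.4585,-.228,.19,90); print(bot.get_obs()["ft_force"])
```

```text
slim 89 441.2 -128.4 18.6
mid 119 455.9 -29.0 23.4
wstock 146 561.1 -228.5 29.0
[[ 607.  -183.3]
 [ 604.6 -275.2]
 [ 410.1 -272. ]
 [ 411.7 -182.6]] far [ 605.8 -229.3] near [ 410.9 -227.3]
at [435.3  99.5 189.9] [ 1.799e+02 -2.000e-02  8.955e+01] xyz units [-2.182e+00  1.720e-01 -1.000e-03] turn z units -0.098 t 38.35 F [-0.5 -0.2 -1.2] w 0.0543
[-0.45386208 -0.2441561  -1.15818728]
```

Call:
arm_command(series=[{"xyz": [-0.06,0,0],"angular": [0,0,-0.08],"jaw": 0.45},{"xyz": [-0.12,0.01,0],"angular": [0,0,0],"jaw": 0.45},{"xyz": [-0.18,0.015,0],"angular": [0,0,0],"jaw": 0.45},{"xyz": [-0.2,0.02,0],"angular": [0,0,0],"jaw": 0.45},{"xyz": [-0.2,0.02,0],"angular": [0,0,0],"jaw": 0.45},{"xyz": [-0.2,0.02,0],"angular": [0,0,0],"jaw": 0.45},{"xyz": [-0.2,0.02,0],"angular": [0,0,0],"jaw": 0.45},{"xyz": [-0.2,0.02,0],"angular": [0,0,0],"jaw": 0.45},{"xyz": [-0.2,0.02,0],"angular": [0,0,0],"jaw": 0.45},{"xyz": [-0.2,0.015,0],"angular": [0,0,0],"jaw": 0.45},{"xyz": [-0.18,0.01,0],"angular": [0,0,0],"jaw": 0.45},{"xyz": [-0.12,0.01,0],"angular": [0,0,0],"jaw": 0.45},{"xyz": [-0.08,0,0],"angular": [0,0,0],"jaw": 0.45},{"xyz": [-0.04,0,0],"angular": [0,0,0],"jaw": 0.45},{"xyz": [0,0,0],"angular": [0,0,0],"jaw": 0.45},{"xyz": [0,0,0],"angular": [0,0,0],"jaw": 0.45}])

```text
t: 39.68
tcp_pos: [0.4633, -0.2269, 0.1887]
tcp_rot: [-180.0, -0.0, 90.3]
ft_force: [0.3, 0.3, -1.1]
width: 0.0541
```

Run:
```python
from h import *
go(.462,-.2275,.06,90)
```

```text
at [ 463.3 -226.9  188.7] [-1.7999e+02 -5.0000e-02  9.0330e+01] xyz units [-0.004 -0.009  0.858] turn z units 0.073 t 39.6833 F [ 0.3  0.3 -1.1] w 0.0541
```

Call:
arm_command(series=[{"xyz": [-0.004,0,0.06],"angular": [0,0,0],"jaw": 0.45},{"xyz": [0,0,0.12],"angular": [0,0,0],"jaw": 0.45},{"xyz": [0,0,0.15],"angular": [0,0,0],"jaw": 0.45},{"xyz": [0,0,0.15],"angular": [0,0,0],"jaw": 0.45},{"xyz": [0,0,0.14],"angular": [0,0,0],"jaw": 0.45},{"xyz": [0,0,0.11],"angular": [0,0,0],"jaw": 0.45},{"xyz": [0,0,0.07],"angular": [0,0,0],"jaw": 0.45},{"xyz": [0,0,0.03],"angular": [0,0,0],"jaw": 0.45},{"xyz": [0,0,0],"angular": [0,0,0],"jaw": 0.45},{"xyz": [0,0,0],"angular": [0,0,0],"jaw": 0.45}])

```text
t: 40.52
tcp_pos: [0.4638, -0.228, 0.0646]
tcp_rot: [180.0, 0.0, 90.4]
ft_force: [0.4, 0.0, -1.7]
width: 0.054
```

Run:
```python
from h import *
go(.462,-.2275,.046,90)
```

```text
at [ 463.8 -228.    64.6] [1.7997e+02 2.0000e-02 9.0360e+01] xyz units [ 0.004 -0.012  0.124] turn z units 0.077 t 40.5167 F [ 0.4  0.  -1.7] w 0.054
```

Call:
arm_command(series=[{"xyz": [0,0,0.02],"angular": [0,0,0],"jaw": 0.45},{"xyz": [0,0,0.02],"angular": [0,0,0],"jaw": 0.45},{"xyz": [0,0,0.02],"angular": [0,0,0],"jaw": 0.45},{"xyz": [0,0,0],"angular": [0,0,0],"jaw": 0.45},{"xyz": [0,0,0],"angular": [0,0,0],"jaw": 0.45}])

```text
t: 40.93
tcp_pos: [0.4632, -0.2282, 0.0551]
tcp_rot: [-180.0, -0.0, 90.3]
ft_force: [-0.1, -0.8, -1.9]
width: 0.0541
```

Call:
arm_command(series=[{"xyz": [0,0,0.02],"angular": [0,0,0],"jaw": 0.45},{"xyz": [0,0,0.02],"angular": [0,0,0],"jaw": 0.45},{"xyz": [0,0,0],"angular": [0,0,0],"jaw": 0.45},{"xyz": [0,0,0],"angular": [0,0,0],"jaw": 0.45}])

```text
t: 41.27
tcp_pos: [0.4631, -0.228, 0.0488]
tcp_rot: [-180.0, -0.0, 90.3]
ft_force: [-0.3, -0.4, -1.2]
width: 0.0542
```

Call:
arm_command(series=[{"xyz": [0,0,0.01],"angular": [0,0,0],"jaw": 0.45},{"xyz": [0,0,0.01],"angular": [0,0,0],"jaw": 0.45},{"xyz": [0,0,0],"angular": [0,0,0],"jaw": 0.45},{"xyz": [0,0,0],"angular": [0,0,0],"jaw": 0.45}])

```text
t: 41.6
tcp_pos: [0.4633, -0.2281, 0.0461]
tcp_rot: [-180.0, -0.0, 90.3]
ft_force: [0.2, -0.2, -1.0]
width: 0.0545
```

Call:
arm_command(series=[{"xyz": [0,0,0.008],"angular": [0,0,0],"jaw": 0.45},{"xyz": [0,0,0],"angular": [0,0,0],"jaw": 0.45},{"xyz": [0,0,0],"angular": [0,0,0],"jaw": 0.45}])

```text
t: 41.85
tcp_pos: [0.4633, -0.2281, 0.0449]
tcp_rot: [-180.0, -0.0, 90.3]
ft_force: [-0.6, -0.9, -1.3]
width: 0.0545
```

Call:
arm_command(series=[{"xyz": [0,0,0.01],"angular": [0,0,0],"jaw": 0.45},{"xyz": [0,0,0],"angular": [0,0,0],"jaw": 0.45},{"xyz": [0,0,0],"angular": [0,0,0],"jaw": 0.45}])

```text
t: 42.1
tcp_pos: [0.4633, -0.2281, 0.0434]
tcp_rot: [-180.0, -0.0, 90.3]
ft_force: [0.2, 0.0, -1.9]
width: 0.0542
```

Call:
arm_command(series=[{"xyz": [0,0,0.008],"angular": [0,0,0],"jaw": 0.45},{"xyz": [0,0,0],"angular": [0,0,0],"jaw": 0.45},{"xyz": [0,0,0],"angular": [0,0,0],"jaw": 0.45}])

```text
t: 42.35
tcp_pos: [0.4633, -0.2281, 0.0422]
tcp_rot: [-180.0, -0.0, 90.3]
ft_force: [0.1, 0.5, -0.9]
width: 0.0543
```

Call:
arm_command(series=[{"xyz": [0,0,0.006],"angular": [0,0,0],"jaw": 0.45},{"xyz": [0,0,0],"angular": [0,0,0],"jaw": 0.45},{"xyz": [0,0,0],"angular": [0,0,0],"jaw": 0.45}])

```text
t: 42.6
tcp_pos: [0.4635, -0.2282, 0.0415]
tcp_rot: [180.0, 0.0, 90.3]
ft_force: [0.0, 1.4, -0.5]
width: 0.0545
```

Call:
arm_command(series=[{"xyz": [0,0,0.006],"angular": [0,0,0],"jaw": 0.45},{"xyz": [0,0,0],"angular": [0,0,0],"jaw": 0.45},{"xyz": [0,0,0],"angular": [0,0,0],"jaw": 0.45}])

```text
t: 42.85
tcp_pos: [0.4636, -0.2283, 0.0414]
tcp_rot: [180.0, 0.0, 90.3]
ft_force: [-1.3, 0.8, 5.6]
width: 0.0543
```

Call:
arm_command(series=[{"xyz": [0,0,0],"angular": [0,0,0],"jaw": 0.7},{"xyz": [0,0,0],"angular": [0,0,0],"jaw": 0.8},{"xyz": [0,0,0],"angular": [0,0,0],"jaw": 0.85},{"xyz": [0,0,0],"angular": [0,0,0],"jaw": 0.85},{"xyz": [0,0,-0.02],"angular": [0,0,0],"jaw": 0.85},{"xyz": [0,0,-0.06],"angular": [0,0,0],"jaw": 0.85},{"xyz": [0,0,-0.12],"angular": [0,0,0],"jaw": 0.85},{"xyz": [0,0,-0.2],"angular": [0,0,0],"jaw": 0.85},{"xyz": [0,0,-0.25],"angular": [0,0,0],"jaw": 0.85},{"xyz": [0,0,-0.25],"angular": [0,0,0],"jaw": 0.85},{"xyz": [-0.1,0,-0.2],"angular": [0,0,0],"jaw": 0.85},{"xyz": [-0.2,0,-0.05],"angular": [0,0,0],"jaw": 0.85},{"xyz": [-0.2,0,0],"angular": [0,0,0],"jaw": 0.85},{"xyz": [-0.2,0,0],"angular": [0,0,0],"jaw": 0.85},{"xyz": [-0.1,0,0],"angular": [0,0,0],"jaw": 0.85},{"xyz": [0,0,0],"angular": [0,0,0],"jaw": 0.85},{"xyz": [0,0,0],"angular": [0,0,0],"jaw": 0.85}])

```text
t: 44.27
tcp_pos: [0.4637, -0.3482, 0.2129]
tcp_rot: [-180.0, -0.1, 90.2]
ft_force: [0.3, 0.1, -1.4]
width: 0.0725
```

Run:
```python
from h import *
q,_=snapshot('scene'); p,d=snapshot('top')
im=np.hstack([cv2.resize(p[100:270,310:480],(400,400),interpolation=cv2.INTER_CUBIC),cv2.resize(q[130:270,320:460],(400,400),interpolation=cv2.INTER_CUBIC)])
cv2.imwrite('pics/f.png',im[:,:,::-1])
P=cloud('top',d).reshape(-1,3)
for n,z0,box in(("slim",.132,(.41,.475,-.165,-.095)),("mid",.102,(.42,.49,-.06,.005)),("wide",.072,(.42,.51,-.27,-.185)),("wstock",.072,(.52,.60,-.27,-.185)),("mstock",.102,(.5,.62,-.06,0)),("sstock",.132,(.485,.6,-.16,-.1))):
    a,b=z0-.008,z0+.008; q=P[(P[:,2]>a)&(P[:,2]<b)&(P[:,0]>box[0])&(P[:,0]<box[1])&(P[:,1]>box[2])&(P[:,1]<box[3])]
    if len(q)<5: print(n,len(q));continue
    (x,y),r=cv2.minEnclosingCircle((q[:,:2]*1000).astype(np.float32)); print(n,len(q),round(x,1),round(y,1),round(r,1),"z",round(np.median(q[:,2])*1000,1))
o=bot.get_obs(); print(o["tcp_pos"],o["ft_force"],o["t"])
```

```text
slim 86 441.3 -127.8 18.3 z 131.9
mid 117 455.9 -28.9 23.3 z 101.8
wide 149 465.8 -227.6 28.3 z 71.4
wstock 140 561.1 -228.3 28.9 z 72.1
mstock 222 559.3 -30.6 49.9 z 101.8
sstock 175 538.9 -129.7 43.1 z 131.3
[ 0.463775   -0.34695474  0.21265459] [-0.23913531 -0.01475895  0.90474633] 44.3667
```

View pics/f.png

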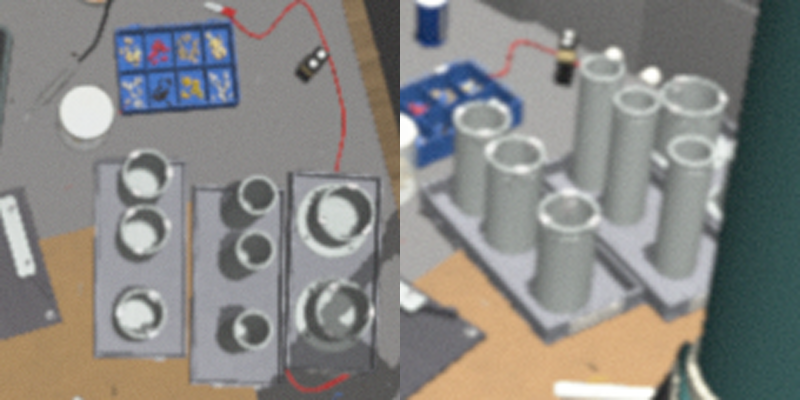

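All three pots stand in their own trays: slim at left crop (252,330), middle at (137,313), wide at (335,312). Rim heights are 131.9, 101.8 and 71.4 mm, as expected for standing pots. Stock pots haven't moved, and the arm is clear.

```bash
python3 -c "
from h import *
print(finish_job())"
```

```text
the job is handed in; nothing more can be done
None
```

The three pots are separated, each stands in the tray of its own size, and I handed the job in at about 44 s of the 72 s allowed. `finish_job` gives no verdict, so what follows is from my own checks.

- **Into the shoe:** I lifted the set by the slim pot, found the plate by touch, slid the foot under the rails and pressed it on the end stop. The wrist felt about 12 N, acting at foot height.
- **Drawing out:** the slim pot came out at about 9 N and the middle pot at about 13–16 N. While I gripped the wide pot afterwards, its foot was pushed against the stop with about 14 N, well under the 60 N limit.
- **Placing:** I slid the wide pot back out of the shoe. Each pot was lowered until I felt the tray floor, then let go. I set the middle pot about 12 mm nearer the robot than its marked place, to leave room for the fingers.
- **Last checks (top camera):** the rims stand at 131.9 mm (slim), 101.8 mm (middle) and 71.4 mm (wide), against 132, 102 and 72 mm expected. The stock pots are within 1 mm of where they were, and the arm touches nothing.
- **Not measured again:** the jar, multimeter and pliers. The arm stayed clear of them, and the jar and multimeter still look in place in the later pictures.
- **Disagreements:**
  - The scene camera read x about 3–6 mm low, so I went by the top camera and touch.
  - The pressed position along the shoe read about 8 mm with the slim pot gripped but about -1.5 mm with the wide pot gripped. I put this down to the pots tilting in one another, and I didn't check it.

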